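Lock the instrument-tray arm on its pillar with the hairpin clip

ROBOT

A 6-joint arm with a two-finger parallel gripper is mounted at the origin on the work surface. World frame = base frame: x ahead of the robot, y to its left, z up, the work surface at z = 0. Lengths are in mm, angles in rad, forces in N, time in s.
With the tool pointing down it reaches from about 350 to 875 mm from the base axis. Payload 4.2 kg.
Tool frame: the origin (TCP) lies on the centre line of the jaws, within the pads' length; the fingertips stand 25 mm ahead of it and the grasp point (between the pads) lies 6 mm ahead of it; z points along the fingers, y is the direction in which the jaws open and shut (so a half turn about z gives the same grasp; the last joint's range is limited). The gripper opens to 85 mm and grips with 20 to 120 N. Pads are 22 mm wide; open, the fingers measure 114 mm over their backs; the gripper's body (76 mm by 85 mm) begins 54 mm behind the grasp point. The pads swing forward as they close: fully open they stand 13 mm farther back than shut.
Start: joints at [1.586, 0.385, 0.008, 0, -1.194, -0.259], TCP at [150.838, 606.504, 256.312] pointing down, gripper open.
Joint ranges: [-3.14, 3.14], [-1.21, 2.06], [-1.07, 1.41], [-3.16, 2.05], [-2.99, -0.16], [-3.1, 3.1]. Speed limits (rad/s): [2.79, 2.79, 3.14, 3.14, 3.14, 3.14].

INTERFACE

Orientations are given as a unit quaternion [x, y, z, w].
In Python, from bench import arm gives the robot as it stands.
- The arm moves only by the tool drive_tool, never from a script. Its argument "plan" is a list of rows, each a list of 2 entries, a list of its own where there are three numbers: the shift along the tool's x, y, z in m, then the turn about the tool's z in degrees. A call has 1 to 12 rows; each row shifts and turns the commanded pose from where the row before left it, along the tool's axes as they then stand; what a row does not reach is not made up. A row lasts 1/8 s, in which the tool goes at most 62.5 mm and 10.7 degrees, less where a joint would pass 70% of its speed; a pose out of reach is approached as far as the arm can. A call with a gripper value outside its range is refused whole. "fingers" is the closure, from -1 (fully open) to 1 (shut), so that 0 is half open, set as the call begins (left out, the last holds). The fingers move at their own pace and stop on an object; the grip force is fixed at half the most. Time passes only in rows, so rows that do not move let the fingers close. It gives the time, the measured TCP pose, the force and the opening at its end, in the units of the state.
- arm.read_state(): the state, without advancing time (a new reading comes with each control period).
- arm.get_image(name): name is "scene" or "top" or "wrist"; returns a dict with "image" (400x640x3 uint8, red, green, blue), "K" (3x3 intrinsics, pixels), "dist" ([k1, k2, p1, p2, k3] as OpenCV has them; the pictures are not rectified), "R" (3x3) and "t" (3): a world point X has camera coordinates R X + t. Camera axes: x right, y down, z forward; pixel columns grow to the right and rows downward; lengths in mm; the calibration is good to about 2 mm. A picture is of the moment at which its call begins. There is no depth.
- arm.job_done(): hands the job in, once; it reports no verdict.
The state is a dict: "clock": time; "joints": joint angles; "joint_vel": joint speeds; "joint_efforts": joint torques, N m; "position": TCP position; "ee_rot": TCP orientation; "contact_force": force on the tool from outside, world axes, zero at the start; "wrist_torque": the same for the moment, N m; "gripper_width": finger opening in mm.
Only numpy, scipy, OpenCV 4.12 (cv2) and the standard library are available. Lean on these libraries where they do the work, as an engineer would, in place of code of your own. Each camera call takes 0.05 s, during which the arm holds its last target.

TASK

The instrument-tray arm has been put back on its pillar but its hub is still riding high on the spigot: press it down until it is fully home, so that the cross hole in the spigot comes clear above it. Then take the hairpin clip from the white mixing slab and slide its straight leg through the cross hole until the wavy leg snaps over the spigot and hugs it, feeling for the hole rather than forcing the clip, and not pushing it on past its seat. Let go of the clip and leave the other things on the worktop where they are.

Things in the scene. Friction and masses are not known exactly. Their poses are not given: they have to be found in the camera images.
- post: Fixed pillar: 110 mm square grey foot plate, white pillar up to 78 mm, and out of its top an upright plain steel spigot, 20 mm in diameter. Origin: middle of the foot plate's underside, on the spigot's axis; z up. The spigot is a pin held tightly (it takes 30 N to shift) in the pillar, with end play: it was left standing 0 to 9 mm higher than its lowest place, which is not measured.
- hole (a point): Centre of the spigot's level cross hole IF the spigot were at its lowest: 119.5 mm over the worktop, 16.5 mm below the spigot's top. The true hole is 0 to 9 mm higher: feel (or see) where the spigot's top is. Axes as the pillar's, hole along x; bore 7 mm, 20 mm long, edges barely broken. Enter at the free -x mouth, clip level, moving along +x.
- tray_arm (a joint): Height of the hub above its seat, m: 0 = fully home. It starts 16 to 21 mm high and covers the cross hole. Tight fit, stays where left; needs over 8 N straight down (10 to 20 N is right, harder is faster) and stops dead at home. The hub is a white drum around the spigot, 49 mm in diameter, 36 mm tall, its top 114 mm above the worktop when home.
- press_spot (a point): Place to press: point on the flat top of the tray arm's white bar (30 mm wide) beside the hub, 47 mm from the spigot's axis, 112 mm above the worktop when home; moves with the hub. The bar runs off 0.55 rad clockwise (from above) of the pillar's x axis, to a steel tray 265 mm from the spigot.
- clip_loop (a point): Where to grip the hairpin clip: middle of its long loop. 5 mm plain steel wire, 105 mm long, lying flat on the slab. x: along the straight leg to its tip; y: towards the wavy leg; z up. The loop's sides here are parallel, 28 mm long, at y = +10 and -10 mm, 25 mm over their outsides; the straight leg continues the y = -10 mm side. The point is 2.5 mm over the slab (half the wire).
- clip_seat (a point): The clip's seat: point on the straight leg's centre line where the spigot's axis lies when the clip is home; 50 mm along +x and 10 mm along -y from clip_loop, same axes.
- clip_tip (a point): Free cut end of the clip's straight leg, 30.5 mm along +x from clip_seat, on the leg's centre line. The wavy leg's flared end is at x = 27, y = 13.7 mm from clip_seat, its narrow throat at x = 12.3, y = 6.6 mm, so it meets the spigot only after the tip has entered the hole.
- clip_leg (a joint): How far the wavy leg is sprung open, rad: 0 = relaxed, about 0.1 as the throat passes the spigot, nearly 0 again in the seat. The push climbs to roughly 3 to 14 N and falls off at the snap; then the rear of the seat, a stiffer throat, stops the clip: pushing on with more force drives it past its seat.
- slab: White glass mixing slab, 165 x 95 x 12 mm, fixed; origin in the middle of its underside. The clip lies flat on its top.
- amber_bottle: Bystander: amber bottle, 62 mm wide, 135 mm high; origin under its middle.
- jar: Bystander: white jar, 54 mm wide, 85 mm high; origin under its middle.
- bur_stand: Bystander: round bur stand, 42 mm wide, 46 mm high; origin under its middle.
- mixing_bowl: Bystander: blue rubber mixing bowl, 110 mm wide, 60 mm high; origin under its middle.
- forceps: Bystander: steel forceps lying flat, 145 mm long along x, 11 mm high; origin near the middle.
- mouth_mirror: Bystander: mouth mirror lying flat, 165 mm long along x; origin near the middle.
- syringe: Bystander: steel cartridge syringe lying flat, 145 mm long along x, 14 mm high; origin near the middle of its barrel.
There are look-alikes about, which are no part of the job. What is shaped like the part that bears clip_loop but purple is not meant.

How it is judged:
By the outcome, as a careful person would: the job done as asked, in the order asked, and still so for the second after the job is handed in, with the robot touching nothing.
It also fails if it takes over 72 s, if anything falls off the work surface, if the arm or the gripper's body presses on something with over 40 N, if the wrist force passes 120 N, or if a joint passes its speed limit or range.

## Working session

There is one attempt and no reset: what is moved stays moved. The work goes in short steps, Python scripts to look and compute and a tool call to move; the robot and the scene stay as the last step left them, time stands still between calls to the robot, and variables do not carry over. Pictures are saved under pics/ and viewed, and the job is handed in when it is done.

Besides the shell and the picture viewer there is one more tool, called after ">>>" as name([rows], argument=value, ...), one row to a line, values as JSON. drive_tool: Moves the arm, as the interface text tells. Its arguments: {"type":"object","properties":{"plan":{"type":"array"},"fingers":{"type":"number"}},"required":["plan"]}

```bash
ls; mkdir -p pics
cat > h.py <<'E'
import numpy as np, cv2, json
from bench import arm
def snap(n,f):
    d=arm.get_image(n); cv2.imwrite('pics/'+f+'.png',d['image'][:,:,::-1])
    np.savez('pics/'+f+'.npz',K=d['K'],dist=d['dist'],R=d['R'],t=d['t'])
    return d
def crop(f,x0,y0,x1,y1,s,o):
    im=cv2.imread('pics/'+f+'.png')[y0:y1,x0:x1]; cv2.imwrite('pics/'+o+'.png',cv2.resize(im,None,fx=s,fy=s,interpolation=cv2.INTER_CUBIC))
def ray(f,uv):
    d=np.load('pics/'+f+'.npz'); R=np.array(d['R']);t=np.array(d['t']).ravel()
    p=cv2.undistortPoints(np.array([[uv]],float),d['K'],d['dist'])[0,0]
    return -R.T@t, R.T@np.array([p[0],p[1],1.])
def onz(f,uv,z):
    c,r=ray(f,uv); return c+r*(z-c[2])/r[2]
def proj(f,X):
    d=np.load('pics/'+f+'.npz')
    return cv2.projectPoints(np.array(X,float).reshape(-1,1,3),cv2.Rodrigues(d['R'])[0],np.array(d['t'],float),d['K'],d['dist'])[0][:,0]
E
python3 - <<'E'
from h import *
for n in ['scene','top','wrist']:
    snap(n,n+'0')
s=arm.read_state(); print(s)
E
```

```text
pics
{'clock': 0.15, 'joints': array([ 1.58557098e+00,  3.85392480e-01,  6.93964271e-03, -3.55762986e-04,
       -1.19401344e+00, -2.58598724e-01]), 'joint_vel': array([-0.00063422, -0.00405308,  0.00363466,  0.00210958,  0.0013205 ,
       -0.00057326]), 'joint_efforts': array([-2.91514843e-04, -3.92678511e+01,  1.88581896e+01,  4.18852955e+00,
       -3.37789694e-03, -2.21083052e-08]), 'position': array([150.77122283, 606.1284282 , 255.46466901]), 'ee_rot': array([ 9.92569590e-01, -1.21675328e-01, -5.00318053e-05,  8.49717893e-04]), 'contact_force': array([-0.42546571, -0.11954029,  0.38957588]), 'wrist_torque': array([0.04693835, 0.0280798 , 0.00251733]), 'gripper_width': 85.30331633519108}
```

View pics/scene0.png

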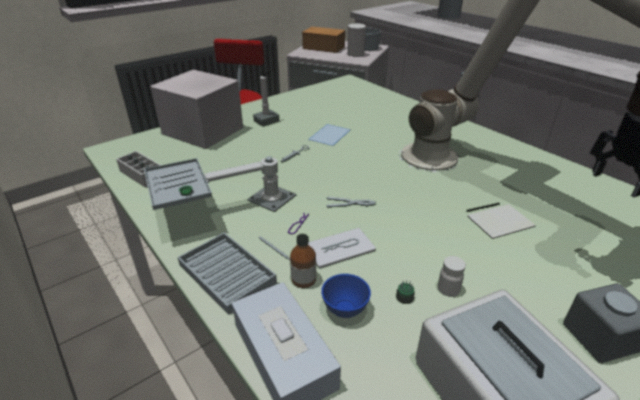

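View pics/top0.png

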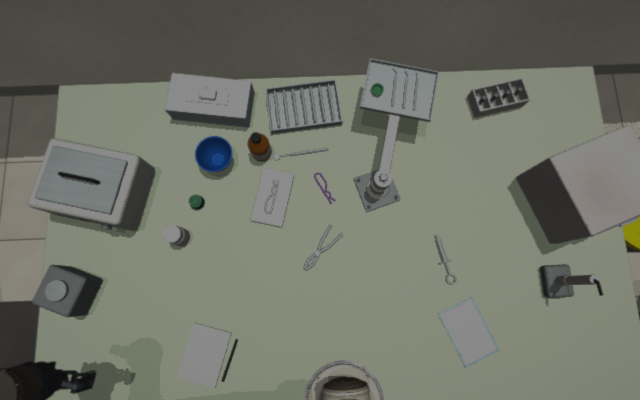

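View pics/wrist0.png

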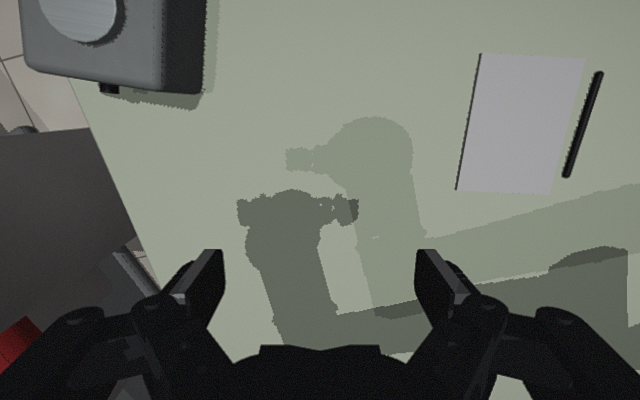

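The top view shows the post at about (380,183), with its bar running up to the tray. The slab with the steel clip is near (272,197), and the purple look-alike is at (325,187). I'll enlarge both areas.

Run:
```python
from h import *
crop('top0',240,160,310,235,8,'c1'); crop('top0',340,100,440,220,5,'c2'); crop('scene0',230,140,390,270,5,'c3')
for n,uv,z in [('clip',(272,195),14),('post',(378,190),0),('base',(345,390),0)]: print(n,onz('top0',uv,z))
```

```text
clip [584.27503951 182.91319512  14.        ]
post [ 589.88744491 -134.53019205    0.        ]
base [31.64300986 -5.75331968  0.        ]
```

View pics/c1.png

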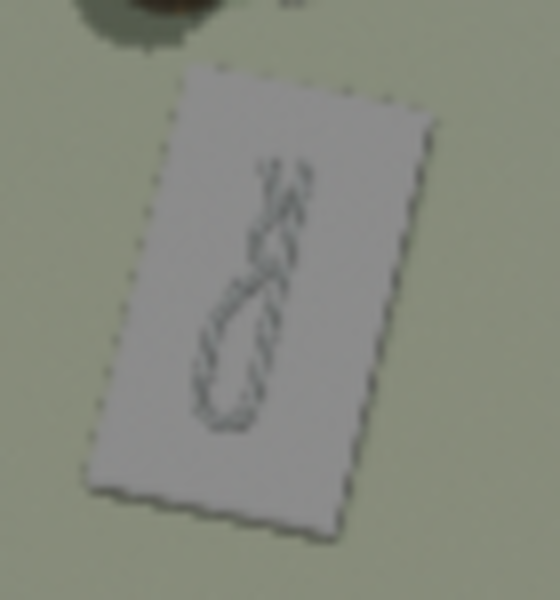

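View pics/c2.png

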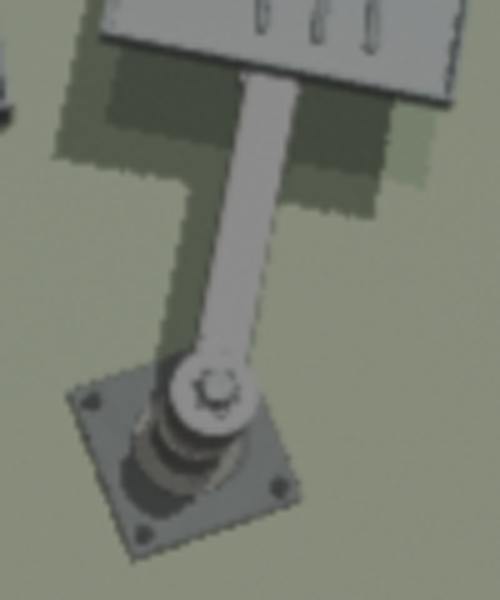

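View pics/c3.png

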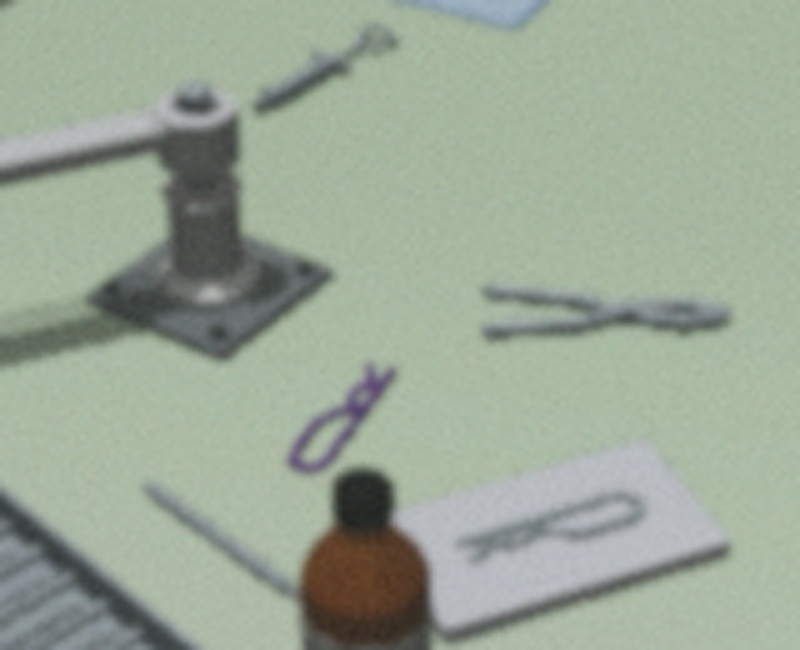

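Run:
```python
from h import *
q=lambda x,y:(x/5+340,y/5+100)
L,B,R=[onz('top0',q(*p),8)[:2] for p in [(67,393),(135,562),(300,498)]]
print('foot',L,B,R,'mid',(L+R)/2, np.linalg.norm(L-B),np.linalg.norm(R-B),np.linalg.norm(L-R))
for a,b in((B,L),(B,R)): print(np.arctan2(*(b-a)[::-1]))
print('spigot top',[onz('top0',q(217,388),z)[:2] for z in(136,145)])
a=onz('top0',q(270,80),128)[:2]; b=onz('top0',q(226,340),128)[:2]; print('bar dir',np.arctan2(*(a-b)[::-1]))
c=lambda x,y:(x/8+240,y/8+160)
tip=onz('top0',c(305,165),14.5); l0=onz('top0',c(252,415),14.5); w=onz('top0',c(200,380),14.5); end=onz('top0',c(225,430),14.5)
print('clip',tip,l0,w,end, np.arctan2(*(tip-l0)[1::-1]))
for f in ('wrist0',):
  d=np.load('pics/wrist0.npz'); print(d['R'],d['t'],d['K'],-d['R'].T@d['t'].ravel())
```

```text
foot [626.19004684 -61.80713672] [521.48810292 -96.20462055] [ 556.11736164 -196.81678579] mid [ 591.15370424 -129.31196126] 110.20745870475214 106.40485587893588 152.11109937873604
0.31741922400081984
-1.239310732865054
spigot top [array([ 592.59834866, -131.33860761]), array([ 590.27589056, -129.87287687])]
bar dir -0.23193993327610757
clip [627.38671505 163.79922835  14.5       ] [533.38118572 185.24513096  14.5       ] [547.26387053 204.14567534  14.5       ] [528.1875301  195.24988469  14.5       ] -0.22429587591020395
[[-0.24177168 -0.9703319   0.00156963]
 [-0.93238004  0.23276283  0.2765663 ]
 [-0.26872646  0.0654024  -0.96099356]] [623.60049723 -34.50523013 378.93238999] [[320.2607445    0.         319.29463501]
 [  0.         320.2607445  196.28410874]
 [  0.           0.           1.        ]] [220.42611038 588.34789963 372.71574436]
```

>>> drive_tool([
  [[0.042,0.0255,0.004],0],
  [[0.042,0.0255,0.004],0],
  [[0.042,0.0255,0.006],0],
  [[0.042,0.0255,0.006],0],
  [[0.042,0.0255,0.006],0],
  [[0.042,0.0255,0.006],0],
  [[0.042,0.0255,0.006],0],
  [[0.042,0.0255,0.006],0],
  [[0.042,0.0255,0.006],0],
  [[0.042,0.0255,0.006],0],
  [[0.042,0.0255,0.006],0],
  [[0.042,0.0255,0.006],0],
])

```text
clock: 1.65
position: [567.0, 186.6, 187.9]
ee_rot: [0.993, -0.122, -0.0, 0.0]
contact_force: [-0.6, -0.6, -0.1]
gripper_width: 85.2
```

Run:
```python
from h import *
snap('wrist','w1'); s=arm.read_state(); print(s['clock'],s['position'],s['ee_rot'],s['joints'],s['contact_force'])
```

```text
1.7 [569.69363846 183.00874375 186.69372274] [ 9.92326224e-01 -1.23642747e-01 -1.75695351e-04  1.05135324e-03] [ 0.58181782  0.3970139  -0.1583299   0.00161357 -1.01708442  0.74020883] [ 3.70050695 -0.23099299  1.39116619]
```

View pics/w1.png

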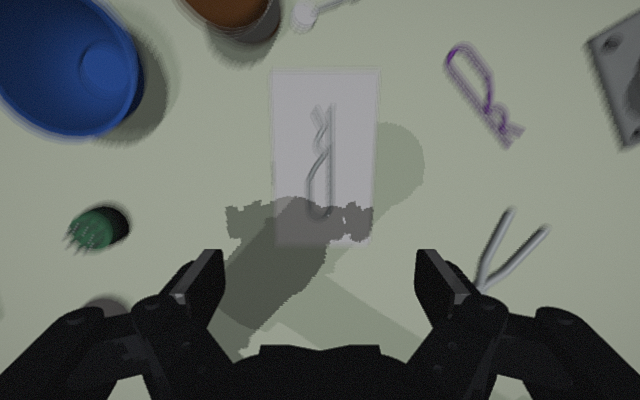

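Run:
```python
from h import *
snap('wrist','w2'); crop('w2',265,60,385,260,3.0,'w2c'); s=arm.read_state(); print(s['clock'],s['position'],s['ee_rot'])
```

```text
1.75 [567.94480208 184.53456255 186.71033489] [ 9.92255703e-01 -1.24206246e-01 -7.84044964e-04  9.01914347e-04]
```

View pics/w2c.png

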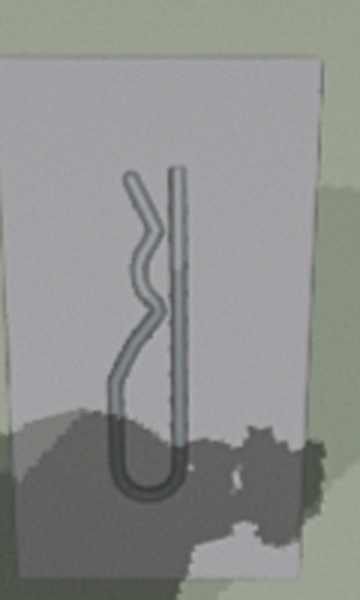

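Run:
```python
from h import *
c=lambda x,y:(x/3+265,y/3+60)
P=lambda x,y:onz('w2',c(x,y),14.5)[:2]
tip=P(177,166); a=P(179,440); b=P(117,440); e=P(149,502)
print(tip,a,b,e)
u=tip-a;h=np.arctan2(u[1],u[0]);u/=np.linalg.norm(u);n=np.array([-u[1],u[0]])
print('heading',h,'len',(tip-e)@u,'w',(b-a)@n)
print('loop',tip-80.5*u+10*n, e+24.5*u+((a+b)/2-e)@n*n)
# foot
print('slab corners',[onz('w2',q,12)[:2] for q in ((c(0,58)),(c(322,60)),(c(298,578)),(c(18,578)))])
```

```text
[628.9070323  162.89080966] [547.14529134 182.59787551] [551.97674796 201.61992301] [529.13842685 197.04385224]
heading -0.23651904235183435 len 104.99374086262708 w 19.624571537403064
loop [552.99139092 191.47516542] [552.9534906 191.2912106]
slab corners [array([670.21672247, 204.67874899]), array([647.10154954, 115.5834749 ]), array([489.72947593, 155.97101876]), array([512.71186963, 246.34084922])]
```

>>> drive_tool([
  [[0.006,0.025,-0.005],0],
  [[0.009,0.038,-0.005],0],
  [[0.01,0.038,-0.005],0],
  [[0.011,0.042,-0.005],0],
  [[0.011,0.042,-0.005],0],
  [[0.011,0.042,-0.005],0],
  [[0.011,0.042,0],0],
  [[0.01,0.035,0],0],
  [[0,0,0],0],
  [[0,0,0],0],
], fingers=1)

```text
clock: 3.0
position: [569.2, -125.7, 218.1]
ee_rot: [0.993, -0.122, -0.0, -0.0]
contact_force: [-0.3, 0.3, 0.5]
gripper_width: 0.3
```

Run:
```python
from h import *
snap('wrist','w3'); snap('scene','s3'); s=arm.read_state(); print(s['clock'],s['position'],s['ee_rot'],s['contact_force'],s['gripper_width'])
crop('s3',220,130,320,220,7,'s3c')
```

```text
3.1 [ 569.33841334 -125.11200047  218.2599939 ] [ 9.92663222e-01 -1.20912013e-01 -9.25876558e-05 -5.70973121e-05] [ 0.23380789 -0.49493433 -0.59725269] 0.1819990588112484
```

View pics/w3.png

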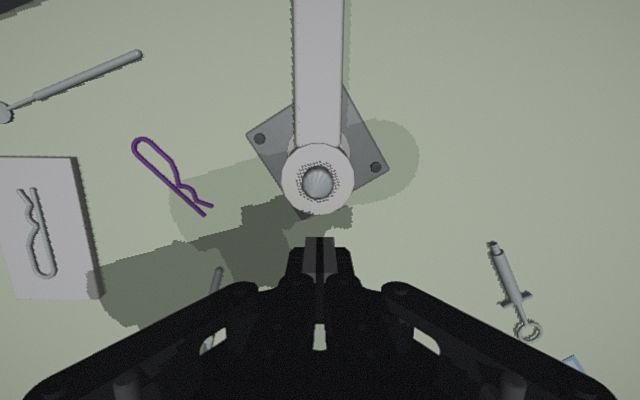

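View pics/s3c.png

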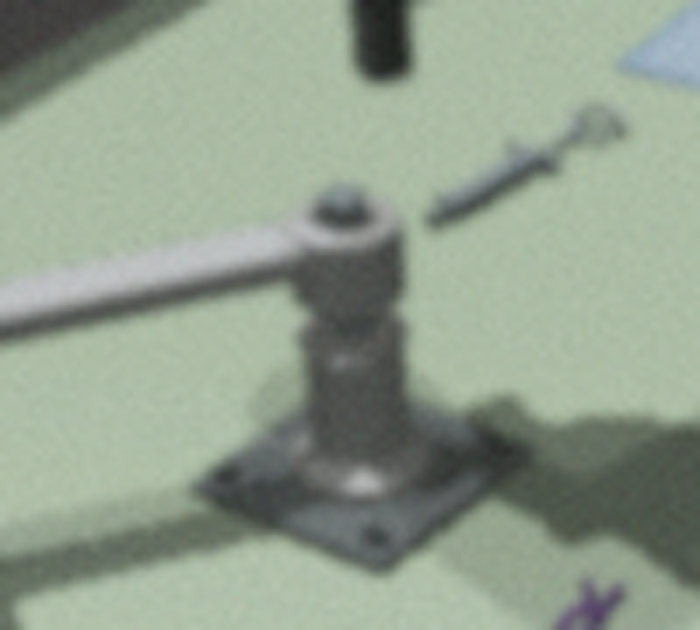

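Run:
```python
from h import *
crop('w3',235,70,405,230,4.5,'w3c')
for z in (130,136,140,145): print(z,onz('w3',(318,182),z))
for z in (120,128,134): print('hub',z,onz('w3',(318.5,178),z), 'bar',onz('w3',(318,120),z))
a=onz('w3',(295,20),130);b=onz('w3',(295,130),130);c=onz('w3',(343,20),130);d=onz('w3',(342,130),130)
print(np.arctan2((a-b)[1],(a-b)[0]),np.arctan2((c-d)[1],(c-d)[0]), np.linalg.norm(b-d))
```

```text
130 [ 591.09326198 -130.72825509  130.        ]
136 [ 592.48813366 -131.10445726  136.        ]
140 [ 593.4180481  -131.35525871  140.        ]
145 [ 594.58044116 -131.66876052  145.        ]
hub 120 [ 591.43180145 -131.12232695  120.        ] bar [ 629.23259174 -140.22105519  120.        ]
hub 128 [ 593.19274079 -131.58601721  128.        ] bar [ 629.58998384 -140.34690873  128.        ]
hub 134 [ 594.5134453 -131.9337849  134.       ] bar [ 629.85802791 -140.44129888  134.        ]
-0.2655708592858287 -0.23298176792089895 29.599091207696844
```

View pics/w3c.png

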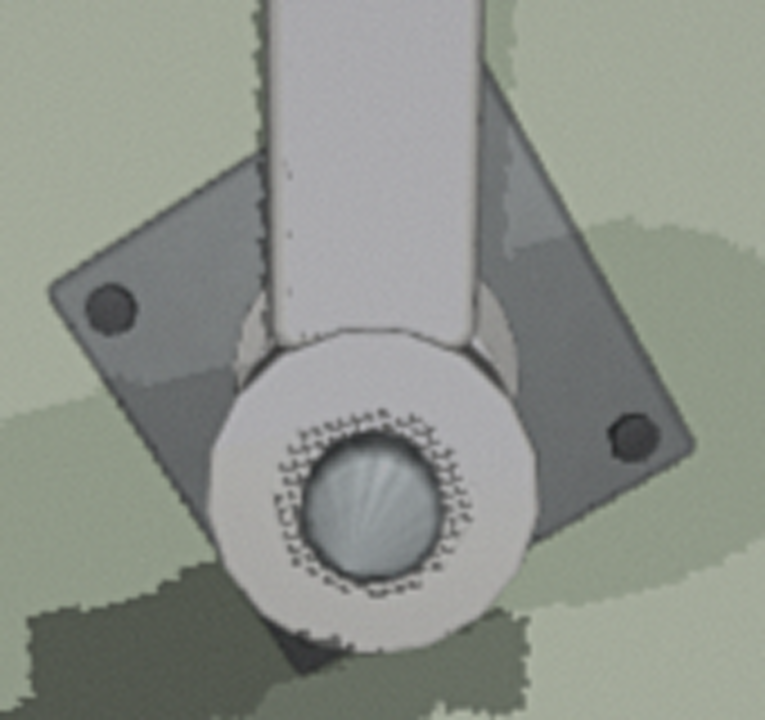

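```bash
python3 - <<'E'
from h import *
c=lambda x,y:(x/4.5+235,y/4.5+70)
for z in (6,8,10):
  P=lambda x,y:onz('w3',c(x,y),z)[:2]
  L,R=P(46,287),P(697,449)
  print(z,'mid',(L+R)/2,'diag',np.linalg.norm(R-L))
  for p,q in (((487,65),(690,432)),((55,300),(300,672)),((60,278),(262,152)),((685,456),(530,545))):
    d=P(*p)-P(*q); print(np.arctan2(d[1],d[0])%(np.pi/2))
for z in (132,136,140,145): print(z,onz('w3',c(372,505),z)[:2])
print('scene-based:')
E
cat >> h.py <<'E'
E
```

```text
6 mid [ 592.79186004 -131.31678082] diag 153.32696899821886
0.301200975665312
0.29956695234024905
0.2900534166028199
0.30061567546754553
8 mid [ 593.07150751 -131.39141116] diag 152.39618758916313
0.30120097566531223
0.299566952340249
0.2900534166028188
0.30061567546754686
10 mid [ 593.35115498 -131.46604149] diag 151.46540618010744
0.3012009756653124
0.29956695234024866
0.2900534166028197
0.3006156754675453
132 [ 591.46612732 -130.60628603]
136 [ 592.3978523  -130.86195077]
140 [ 593.32957728 -131.11761551]
145 [ 594.4942335  -131.43719644]
scene-based:
```

>>> drive_tool([
  [[0.02,0,0],0],
  [[0.03,0,0.005],0],
  [[0.0214,0.0006,0.015],0],
  [[0,0,0.02],0],
  [[0,0,0.01],0],
  [[0,0,0.002],0],
  [[0,0,0],0],
])

```text
clock: 3.98
position: [638.8, -143.7, 167.1]
ee_rot: [0.993, -0.121, 0.001, 0.0]
contact_force: [0.4, -0.6, -0.4]
gripper_width: -0.2
```

>>> drive_tool([
  [[0,0,0.002],0],
  [[0,0,0.002],0],
  [[0,0,0.002],0],
  [[0,0,0.002],0],
])

```text
clock: 4.47
position: [638.5, -144.1, 158.2]
ee_rot: [0.993, -0.122, 0.0, 0.0]
contact_force: [0.0, 0.7, -0.2]
gripper_width: -0.1
```

>>> drive_tool([
  [[0,0,0.001],0],
  [[0,0,0.001],0],
  [[0,0,0.001],0],
  [[0,0,0.001],0],
])

```text
clock: 4.97
position: [638.6, -144.0, 155.5]
ee_rot: [0.993, -0.121, 0.0, 0.0]
contact_force: [-2.9, 1.6, 7.1]
gripper_width: 0.3
```

>>> drive_tool([
  [[0,0,0.001],0],
  [[0,0,0.001],0],
  [[0,0,0.001],0],
])

```text
clock: 5.35
position: [638.5, -144.0, 153.4]
ee_rot: [0.993, -0.121, 0.001, 0.0]
contact_force: [-3.5, 2.0, 8.6]
gripper_width: 0.2
```

>>> drive_tool([
  [[0,0,0.002],0],
  [[0,0,0.001],0],
  [[0,0,0.001],0],
  [[0,0,0.001],0],
  [[0,0,0.001],0],
  [[0,0,0.001],0],
])

```text
clock: 6.1
position: [638.6, -144.0, 146.5]
ee_rot: [0.993, -0.121, 0.001, 0.0]
contact_force: [-3.3, 2.6, 8.7]
gripper_width: 0.1
```

>>> drive_tool([
  [[0,0,0.001],0],
  [[0,0,0.001],0],
  [[0,0,0.001],0],
  [[0,0,0.001],0],
])

```text
clock: 6.6
position: [638.5, -144.0, 142.4]
ee_rot: [0.993, -0.121, 0.0, 0.0]
contact_force: [-3.7, 1.4, 7.9]
gripper_width: -0.3
```

>>> drive_tool([
  [[0,0,0.001],0],
  [[0,0,0.001],0],
  [[0,0,0.001],0],
  [[0,0,0.001],0],
])

```text
clock: 7.1
position: [638.5, -144.0, 138.4]
ee_rot: [0.993, -0.121, 0.0, 0.0]
contact_force: [-3.7, 1.6, 8.3]
gripper_width: -0.2
```

>>> drive_tool([
  [[0,0,0.001],0],
  [[0,0,0.001],0],
])

```text
clock: 7.35
position: [638.6, -144.0, 137.1]
ee_rot: [0.993, -0.121, 0.0, 0.0]
contact_force: [-5.7, 2.2, 14.0]
gripper_width: -0.5
```

>>> drive_tool([
  [[0,0,0.0005],0],
  [[0,0,0.0005],0],
  [[0,0,0],0],
])

```text
clock: 7.72
position: [638.6, -144.0, 137.1]
ee_rot: [0.993, -0.121, 0.001, 0.0]
contact_force: [-5.7, 2.7, 14.0]
gripper_width: -0.3
```

>>> drive_tool([
  [[0,0,0.001],0],
  [[0,0,0.0005],0],
  [[0,0,0],0],
  [[0,0,0],0],
])

```text
clock: 8.22
position: [638.6, -144.0, 137.0]
ee_rot: [0.993, -0.121, 0.001, 0.001]
contact_force: [-7.9, 4.0, 20.1]
gripper_width: 0.0
```

>>> drive_tool([
  [[0,0,-0.01],0],
  [[0,0,-0.025],0],
  [[-0.02,-0.001,-0.012],0],
  [[-0.0274,-0.0005,0],0],
  [[0,0,0],0],
  [[0,0,0],0],
])

```text
clock: 8.98
position: [593.4, -131.2, 178.8]
ee_rot: [0.993, -0.122, 0.0, 0.0]
contact_force: [0.4, 0.0, 0.2]
gripper_width: -0.1
```

Run:
```python
from h import *
snap('scene','s4'); s=arm.read_state(); print(s['clock'],s['position'],s['contact_force'])
crop('s4',230,130,320,210,7,'s4c')
```

```text
9.025 [ 593.52805681 -131.23067098  178.64383686] [-0.15243559  0.01916943  0.83722039]
```

View pics/s4c.png

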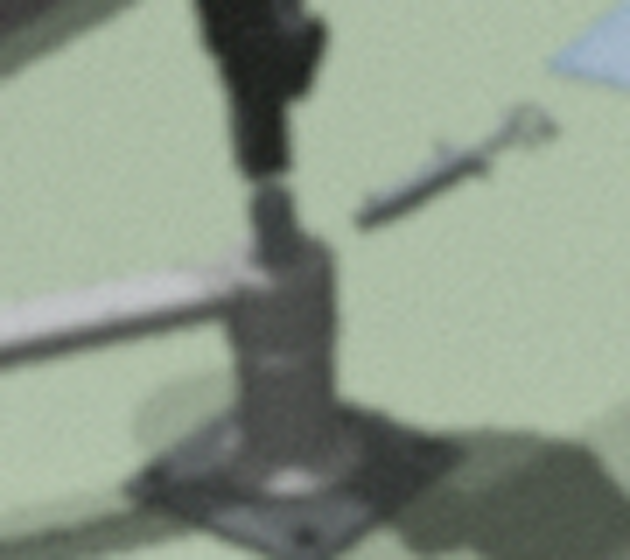

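The hub is home, flush on the pillar. Next I'll feel for the top of the spigot.

>>> drive_tool([
  [[0,0,0.004],0],
  [[0,0,0.002],0],
  [[0,0,0.001],0],
  [[0,0,0.001],0],
  [[0,0,0.001],0],
])

```text
clock: 9.65
position: [592.9, -131.1, 169.8]
ee_rot: [0.993, -0.122, 0.0, 0.0]
contact_force: [-0.1, 0.6, 0.4]
gripper_width: 0.1
```

>>> drive_tool([
  [[0,0,0.001],0],
  [[0,0,0.001],0],
])

```text
clock: 9.9
position: [593.0, -131.1, 169.5]
ee_rot: [0.993, -0.121, 0.0, 0.0]
contact_force: [-4.1, 1.9, 9.9]
gripper_width: 0.1
```

>>> drive_tool([
  [[0,0,0.001],0],
  [[0,0,0],0],
])

```text
clock: 10.15
position: [593.0, -131.1, 169.5]
ee_rot: [0.993, -0.121, 0.001, 0.0]
contact_force: [-3.7, 1.9, 10.4]
gripper_width: -0.0
```

>>> drive_tool([
  [[0,0,-0.012],0],
  [[-0.015,-0.03,-0.01],-0.4],
  [[-0.017,-0.034,0],0],
  [[-0.018,-0.035,0],0],
  [[-0.018,-0.035,0.01],0],
  [[-0.018,-0.035,0.02],0],
  [[-0.018,-0.035,0.025],0],
  [[-0.018,-0.035,0.025],0],
  [[-0.018,-0.035,0.025],0],
  [[-0.015,-0.029,0.025],0],
  [[0,0,0],0],
  [[0,0,0],0],
], fingers=0.41)

```text
clock: 11.65
position: [513.9, 199.9, 59.2]
ee_rot: [0.993, -0.118, 0.0, -0.0]
contact_force: [0.1, 0.4, -0.2]
gripper_width: 25.3
```

Run:
```python
from h import *
snap('wrist','w5'); s=arm.read_state(); print(s['clock'],s['position'],s['ee_rot'],s['contact_force'],s['gripper_width'])
```

```text
11.7 [514.10265553 199.57770393  59.51186024] [ 9.92969879e-01 -1.18365625e-01  5.05969122e-04 -3.76818088e-04] [-0.55826181 -1.23099298 -0.76118144] 25.09476330135519
```

View pics/w5.png

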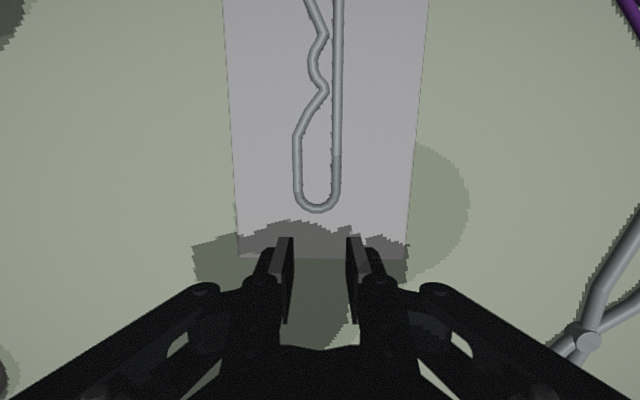

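Run:
```python
from h import *
crop('w5',260,0,380,260,2.3,'w5c')
P=lambda x,y:onz('w5',(x,y),14.5)[:2]
a,b,c,e=P(338.5,20),P(336,180),P(297,180),P(318,213)
u=a-b;h=np.arctan2(u[1],u[0]);u/=np.linalg.norm(u);n=np.array([-u[1],u[0]]);print(h,(c-b)@n,e+24.5*u, (b+c)/2)
print('loop',e+24.5*u+(((b+c)/2-e)@n)*n)
```

```text
-0.23724253242910304 20.241863328312604 [553.28886952 190.55037904] [547.24081949 192.80269022]
loop [553.46931823 191.29666374]
```

>>> drive_tool([
  [[0.002,0,0.01],0],
  [[0,0,0.006],0],
  [[0,0,0.002],0],
  [[0,0,0],0],
])

```text
clock: 12.2
position: [515.4, 199.2, 40.6]
ee_rot: [0.993, -0.118, -0.0, 0.0]
contact_force: [0.2, -0.5, -0.3]
gripper_width: 25.1
```

>>> drive_tool([
  [[0,0,0.001],0],
  [[0,0,0.001],0],
  [[0,0,0.001],0],
  [[0,0,0],0],
])

```text
clock: 12.7
position: [515.4, 199.4, 37.7]
ee_rot: [0.993, -0.118, -0.0, 0.0]
contact_force: [0.0, 0.7, 0.6]
gripper_width: 24.8
```

>>> drive_tool([
  [[0,0,0.001],0],
  [[0,0,0.001],0],
  [[0,0,0],0],
])

```text
clock: 13.08
position: [515.5, 199.5, 37.0]
ee_rot: [0.993, -0.118, 0.0, -0.0]
contact_force: [-2.3, -0.3, 7.9]
gripper_width: 25.0
```

>>> drive_tool([
  [[0,0,0.001],0],
  [[0,0,0],0],
])

```text
clock: 13.32
position: [515.5, 199.5, 36.9]
ee_rot: [0.993, -0.118, 0.0, 0.0]
contact_force: [-5.5, -1.0, 13.7]
gripper_width: 25.5
```

>>> drive_tool([
  [[0,0,0.001],0],
  [[0,0,0],0],
])

```text
clock: 13.58
position: [515.5, 199.5, 36.9]
ee_rot: [0.993, -0.118, 0.0, 0.0]
contact_force: [-6.3, -2.0, 19.4]
gripper_width: 25.1
```

>>> drive_tool([
  [[0,0,-0.006],0],
  [[0,0,-0.006],0],
  [[0.01,0,0],0],
  [[0.015,-0.0005,0],0],
  [[0.0135,-0.0005,0],0],
  [[0,0,0.003],0],
  [[0,0,0.003],0],
  [[0,0,0.002],0],
  [[0,0,0],0],
], fingers=0.1)

```text
clock: 14.7
position: [552.7, 191.3, 37.6]
ee_rot: [0.993, -0.118, -0.0, 0.0]
contact_force: [0.2, 0.0, 0.3]
gripper_width: 38.4
```

Run:
```python
from h import *
snap('wrist','w6'); s=arm.read_state(); print(s['clock'],s['position'],s['ee_rot'],s['contact_force'],s['gripper_width'])
crop('w6',220,150,420,300,4,'w6c')
```

```text
14.75 [552.83863129 191.43174853  37.77579755] [ 9.93021517e-01 -1.17933241e-01 -9.83241638e-05  8.93406678e-05] [ 0.13419189 -0.33878551  0.70251324] 38.274258197555994
```

View pics/w6c.png

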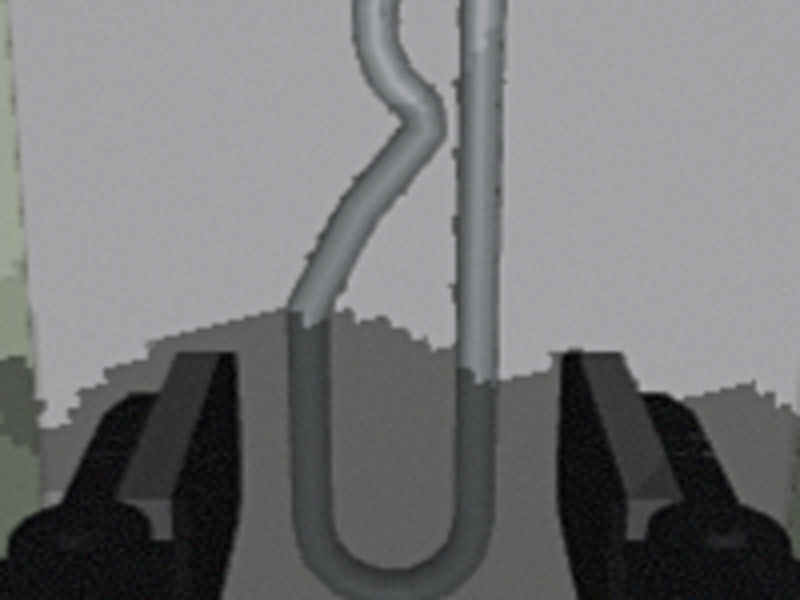

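The loop sits between the pads, straddled evenly, so I'll close on it.

>>> drive_tool([
  [[0,0,0],0],
  [[0,0,0],0],
  [[0,0,0],0],
  [[0,0,0],0],
], fingers=1)

```text
clock: 15.25
position: [553.2, 191.5, 38.4]
ee_rot: [0.993, -0.118, 0.0, -0.0]
contact_force: [-2.0, 0.6, 5.4]
gripper_width: 21.5
```

>>> drive_tool([
  [[0,0,-0.005],0],
  [[0,0,-0.015],0],
  [[0,0,-0.02],0],
  [[0,0,-0.03],0],
  [[0,0,0],0],
])

```text
clock: 15.88
position: [554.8, 192.2, 111.1]
ee_rot: [0.993, -0.118, 0.003, -0.002]
contact_force: [0.3, 0.5, -0.3]
gripper_width: 21.9
```

Run:
```python
from h import *
snap('wrist','w7'); s=arm.read_state(); print(s['clock'],s['position'],s['ee_rot'],s['contact_force'],s['gripper_width'])
crop('w7',220,100,420,300,3,'w7c')
```

```text
15.925 [553.65833901 191.65973042 109.34035824] [ 0.99298165 -0.11825714  0.00118138 -0.00113593] [-1.39019897  0.35290189 -0.58888649] 21.502563827333834
```

View pics/w7c.png

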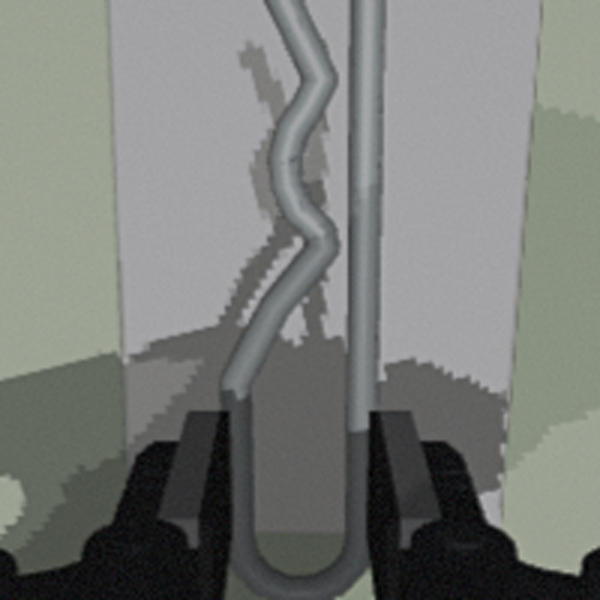

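Run:
```python
from h import *
im=cv2.imread('pics/w7.png'); cv2.imwrite('pics/w7d.png',cv2.resize(im[0:305,260:380],None,fx=2.4,fy=2.4,interpolation=cv2.INTER_CUBIC)[:600])
cv2.imwrite('pics/w7e.png',cv2.resize(im[0:90,280:370],None,fx=6,fy=6,interpolation=cv2.INTER_CUBIC))
```

```text
(no output)
```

View pics/w7e.png

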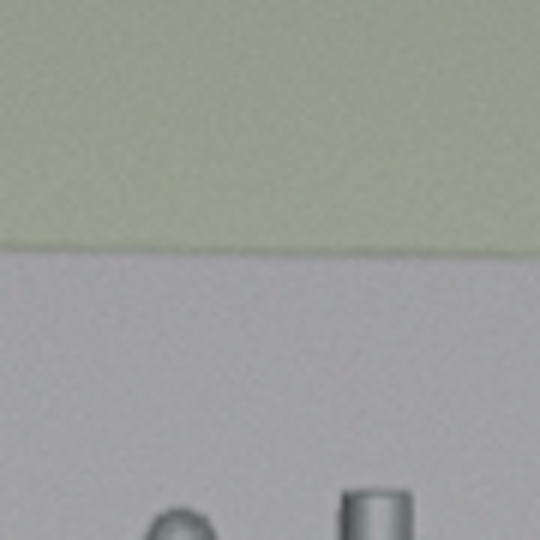

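View pics/w7.png

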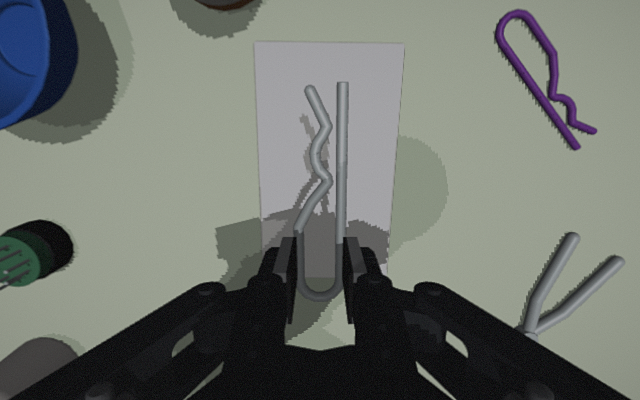

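>>> drive_tool([
  [[0,0,-0.005],-4],
  [[0,0,-0.01],-7],
  [[0,0,-0.01],-8],
  [[0,0,-0.01],-8],
  [[0,0,-0.005],-3.8],
  [[0,0,0],0],
])

```text
clock: 16.68
position: [552.8, 191.1, 147.2]
ee_rot: [0.989, 0.149, -0.0, 0.0]
contact_force: [1.2, 0.1, 0.0]
gripper_width: 21.5
```

>>> drive_tool([
  [[-0.01,0.018,0],0],
  [[-0.016,0.031,0],0],
  [[-0.018,0.034,0],0],
  [[-0.018,0.034,0],0],
  [[-0.018,0.034,0],0],
  [[-0.018,0.034,0],0],
  [[-0.018,0.034,0],0],
  [[-0.018,0.034,0],0],
  [[-0.016,0.034,-0.003],0],
  [[-0.01,0.023,-0.002],0],
  [[0,0,0],0],
  [[0,0,0],0],
])

```text
clock: 18.18
position: [491.4, -152.2, 152.4]
ee_rot: [0.989, 0.149, -0.0, -0.0]
contact_force: [0.7, 1.1, -0.3]
gripper_width: 21.4
```

Run:
```python
from h import *
snap('wrist','w8'); s=arm.read_state(); print(s['clock'],s['position'],s['ee_rot'],s['contact_force'],s['gripper_width'])
q=s['ee_rot']; print(2*np.arctan2(q[1],q[0]))
crop('w8',245,60,405,310,2.4,'w8c')
```

```text
18.225 [ 491.70729619 -151.83717865  152.49976844] [ 9.88718292e-01  1.49786523e-01 -3.46555003e-04 -1.29424563e-04] [ 0.28634962 -1.263895    0.10706187] 21.65763712504007
0.30070473414337934
```

View pics/w8c.png

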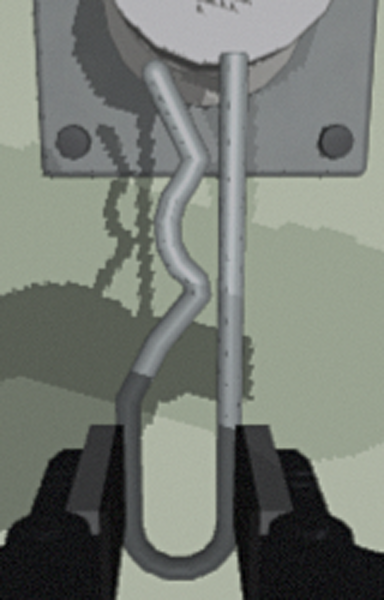

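View pics/w8.png

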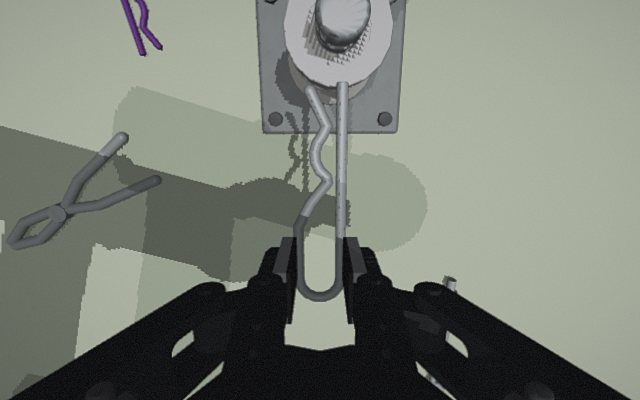

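```bash
cat > fit.py <<'E'
from h import *
from scipy.optimize import least_squares
from scipy.spatial.transform import Rotation as Ro
def fit(f,tip,end,left,right,pos,head,pitchfix=None,wire=True):
    # model pts in clip loop frame, x toward tip, y left, z up
    def world(P,p):
        x,y,z,yaw,pit=p
        R=Ro.from_euler('ZY',[head+yaw,-pit]).as_matrix()
        B=Ro.from_euler('z',head).as_matrix()
        return (R@np.array(P,float).T).T+np.array(pos)+B@np.array([x,y,-z])
    def res(p):
        pit=p[4] if pitchfix is None else pitchfix
        q=[*p[:4],pit]
        pr=proj(f,world([[80.5,-10,0],[-24.5,0,0],[-20,10,0],[14,10,0],[-20,-10,0],[14,-10,0]],q))
        def lin(a,b,v): return a[0]+(b[0]-a[0])*(v-a[1])/(b[1]-a[1])
        r=list(pr[0]-tip)+list(pr[1]-end)
        r+= [lin(pr[2],pr[3],l[1])-l[0] for l in left]+[lin(pr[4],pr[5],l[1])-l[0] for l in right]
        return np.array(r+([ ] if pitchfix is not None else [p[4]*20]))
    s=least_squares(res,[0,0,23,0,0]); return s.x,s.fun,world
E
python3 - <<'E'
from fit import *
c=lambda x,y:(245+x/2.4,60+y/2.4)
for pf in (None,0,0.03,-.03):
  p,r,w=fit('w8',c(234,54),c(180,580),[c(133,470)],[c(230,425)],[491.75,-152.0,152.4],0.3007,pf)
  print(pf,p.round(3),r.round(2)); 
  if pf is None: print(w([[80.5,-10,0],[50,-10,0]],p))
crop('w8',270,0,410,100,5.5,'w8d')
print(proj('w8',[[593,-131.2,144.5],[593,-131.2,114]]))
h=.3;print(proj('w8',[[593-24.5*np.cos(h),-131.2-24.5*np.sin(h),114]]))
E
```

```text
None [-9.160e-01 -1.779e+00  2.457e+01  7.000e-03 -1.000e-02] [ 0.13  0.08  0.55 -0.12 -0.76  0.09 -0.2 ]
[[ 571.1489179  -139.13815791  127.01978457]
 [ 542.08092133 -148.36893659  127.32686841]]
0 [-9.8500e-01 -1.7730e+00  2.4431e+01  7.0000e-03  0.0000e+00] [ 0.13  0.08  0.57 -0.12 -0.8   0.09]
0.03 [-1.147e+00 -1.758e+00  2.394e+01  1.000e-02  0.000e+00] [ 0.15  0.09  0.65 -0.15 -0.92  0.13]
-0.03 [-7.5900e-01 -1.7900e+00  2.4803e+01  5.0000e-03  0.0000e+00] [ 0.12  0.07  0.51 -0.1  -0.7   0.08]
[[344.26661831   8.22077128]
 [339.06887649  28.16460342]]
[[338.15085344  87.32321343]]
```

View pics/w8d.png

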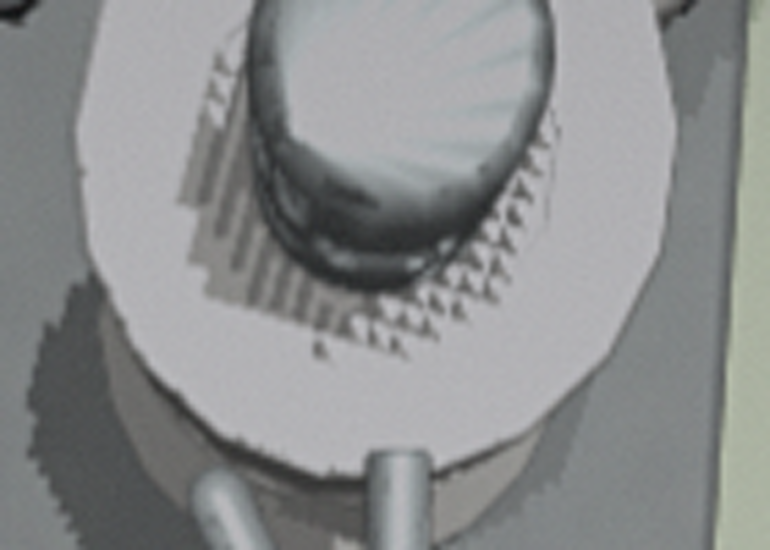

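Run:
```python
from fit import *
h=0.3007;u=np.array([np.cos(h),np.sin(h)]);n=np.array([-u[1],u[0]])
c=lambda x,y:(270+x/5.5,y/5.5)
O=np.array([593,-131.2])
for nm,p,z in (('tip',c(399,453),128),('leg@loop',(340.8,237),128),('hubL',c(75,130),114),('hubR',c(675,130),114),('topL',c(250,70),144.5),('topR',c(553,70),144.5),('front',c(375,478),114)):
  X=onz('w8',p,z)[:2]-O; print(nm,'along',(X@u).round(2),'lat',(X@n).round(2))
s=arm.read_state();X=s['position'][:2]-O;print('tcp',X@u,X@n)
```

```text
tip along -23.2 lat -1.01
leg@loop along -92.92 lat -1.51
hubL along 1.8 lat 24.24
hubR along 1.71 lat -23.39
topL along -1.37 lat 10.0
topR along -1.41 lat -9.17
front along -24.32 lat 0.01
tcp -102.86014111723686 10.290595579255001
```

Run:
```python
from fit import *
im=cv2.imread('pics/w8.png'); g=cv2.cvtColor(im,cv2.COLOR_BGR2GRAY).astype(float)
# plate front edge rows: find gradient max per column
pts=[]
for x in list(range(268,300,2))+list(range(352,392,3)):
    col=g[122:142,x]; d=np.abs(np.diff(cv2.GaussianBlur(col.reshape(-1,1),(1,3),0).ravel())); pts.append((x,122.5+d.argmax()))
print(pts)
P=np.array([onz('w8',p,8)[:2] for p in pts]); 
l=cv2.fitLine(P.astype(np.float32),cv2.DIST_HUBER,0,0.01,0.01).ravel(); print('front edge dir+90', (np.arctan2(l[1],l[0])+np.pi/2)%np.pi)
# leg: wire edges per row
L=[]
for y in range(90,232,4):
    row=g[y,328:356]; d=np.diff(cv2.GaussianBlur(row.reshape(1,-1),(3,1),0).ravel()); L.append((y,328.5+d.argmax(),328.5+d.argmin()))
print(L[::6])
crop('w8',255,100,405,145,5,'w8f')
```

```text
[(268, np.float64(133.5)), (270, np.float64(133.5)), (272, np.float64(133.5)), (274, np.float64(133.5)), (276, np.float64(133.5)), (278, np.float64(133.5)), (280, np.float64(133.5)), (282, np.float64(133.5)), (284, np.float64(133.5)), (286, np.float64(133.5)), (288, np.float64(133.5)), (290, np.float64(133.5)), (292, np.float64(128.5)), (294, np.float64(133.5)), (296, np.float64(139.5)), (298, np.float64(133.5)), (352, np.float64(133.5)), (355, np.float64(133.5)), (358, np.float64(133.5)), (361, np.float64(133.5)), (364, np.float64(133.5)), (367, np.float64(133.5)), (370, np.float64(133.5)), (373, np.float64(133.5)), (376, np.float64(133.5)), (379, np.float64(133.5)), (382, np.float64(133.5)), (385, np.float64(133.5)), (388, np.float64(133.5)), (391, np.float64(133.5))]
front edge dir+90 0.29944527
[(90, np.float64(339.5), np.float64(345.5)), (114, np.float64(339.5), np.float64(344.5)), (138, np.float64(338.5), np.float64(335.5)), (162, np.float64(337.5), np.float64(335.5)), (186, np.float64(346.5), np.float64(334.5)), (210, np.float64(348.5), np.float64(344.5))]
```

View pics/w8f.png

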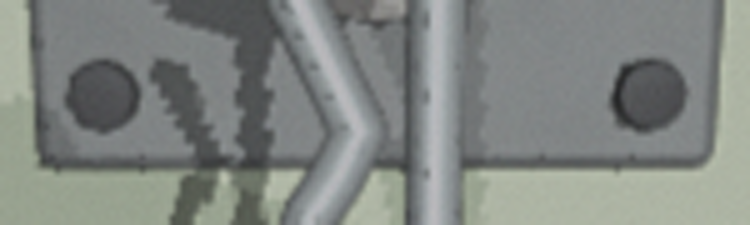

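>>> drive_tool([
  [[0.002,-0.0014,0.0002],0],
  [[0.004,0,0],0],
  [[0.003,0,0],0],
  [[0.001,0,0],0],
  [[0,0,0],0],
])

```text
clock: 18.85
position: [501.3, -147.8, 152.5]
ee_rot: [0.989, 0.15, -0.0, -0.0]
contact_force: [-0.1, 0.3, -1.0]
gripper_width: 21.6
```

Run:
```python
from h import *
snap('wrist','w9'); snap('scene','s9'); s=arm.read_state(); print(s['clock'],s['position'],s['ee_rot'],s['contact_force'],s['gripper_width'])
crop('w9',270,0,410,110,5.5,'w9d'); crop('s9',230,120,330,210,7,'s9c')
```

```text
18.95 [ 501.15144404 -147.86713412  152.5624263 ] [ 9.88719655e-01  1.49777947e-01 -9.59412144e-05 -2.54360304e-05] [ 0.34758366 -0.51177413 -0.18156184] 21.75038830144056
```

View pics/w9d.png

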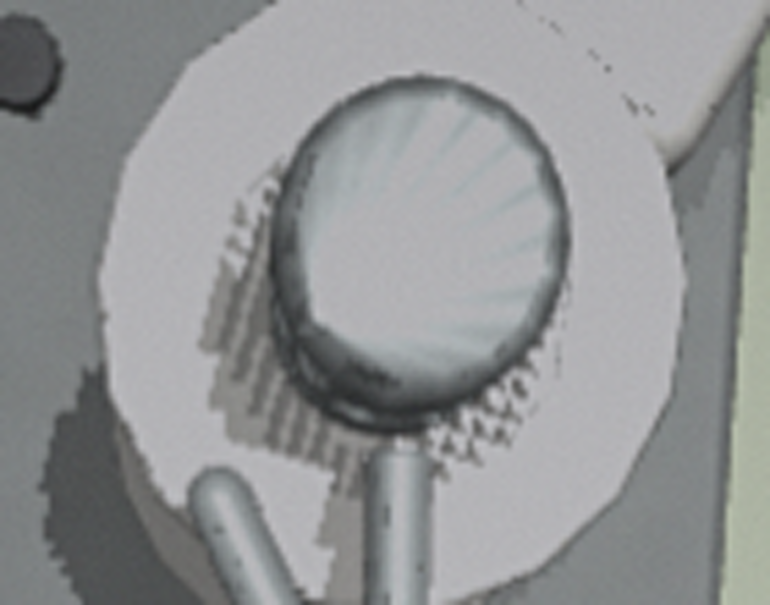

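View pics/s9c.png

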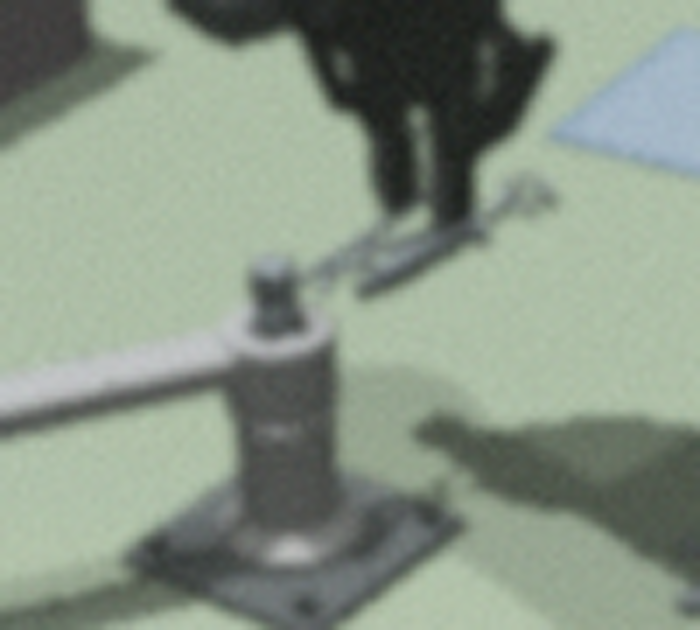

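Run:
```python
from fit import *
h=0.3007;u=np.array([np.cos(h),np.sin(h)]);n=np.array([-u[1],u[0]])
c=lambda x,y:(270+x/5.5,y/5.5)
O=np.array([593,-131.2])
for nm,p,z in (('tip',c(401,450),128.2),('hubL',c(100,275),114),('hubR',c(687,275),114),('topL',c(272,235),144.5),('topR',c(570,235),144.5),('topB',c(421,75),144.5),('topF',c(421,400),144.5)):
  X=onz('w9',p,z)[:2]-O; print(nm,'along',(X@u).round(2),'lat',(X@n).round(2))
```

```text
tip along -12.2 lat 0.23
hubL along 2.06 lat 23.97
hubR along 2.03 lat -23.7
topL along -0.08 lat 10.02
topR along -0.09 lat -9.33
topB along 9.15 lat 0.57
topF along -10.09 lat 0.1
```

The tip is about 2 mm from the mouth and laterally aligned within roughly 0.2 mm. Now I'll feel forward.

>>> drive_tool([
  [[0.001,0,0],0],
  [[0.001,0,0],0],
  [[0.001,0,0],0],
  [[0,0,0],0],
])

```text
clock: 19.45
position: [504.2, -147.0, 152.6]
ee_rot: [0.989, 0.15, 0.0, 0.0]
contact_force: [-0.5, 0.7, -1.0]
gripper_width: 21.7
```

>>> drive_tool([
  [[0.001,0,0],0],
  [[0.001,0,0],0],
  [[0,0,0],0],
])

```text
clock: 19.82
position: [506.1, -146.3, 152.6]
ee_rot: [0.989, 0.15, 0.0, 0.0]
contact_force: [-0.8, 0.3, -1.7]
gripper_width: 21.6
```

>>> drive_tool([
  [[0.001,0,0.0003],0],
  [[0.002,0,0],0],
  [[0.002,0,0],0],
  [[0,0,0],0],
])

```text
clock: 20.32
position: [511.0, -144.9, 152.3]
ee_rot: [0.989, 0.15, 0.0, 0.0]
contact_force: [-0.2, -0.3, -1.5]
gripper_width: 21.6
```

>>> drive_tool([
  [[0.002,0,0],0],
  [[0.002,0,0],0],
  [[0,0,0],0],
])

```text
clock: 20.7
position: [514.8, -143.7, 152.3]
ee_rot: [0.989, 0.15, 0.0, 0.0]
contact_force: [-0.3, 1.0, -1.0]
gripper_width: 21.7
```

>>> drive_tool([
  [[0.002,0,0],0],
  [[0.002,0,0],0],
  [[0.002,0,0],0],
  [[0,0,0],0],
])

```text
clock: 21.2
position: [519.6, -141.7, 151.8]
ee_rot: [0.989, 0.15, -0.001, -0.0]
contact_force: [-3.2, 1.7, -1.6]
gripper_width: 22.0
```

Run:
```python
from h import *
snap('wrist','w10'); s=arm.read_state(); print(s['clock'],s['position'],s['ee_rot'],s['contact_force'],s['wrist_torque'])
crop('w10',230,0,420,310,1.9,'w10d')
```

```text
21.25 [ 519.62292145 -141.75614536  151.88011735] [ 9.88706686e-01  1.49860299e-01 -9.44191382e-04 -2.98958458e-04] [-4.18025677  0.434846   -1.39805843] [0.46969672 0.95784705 0.1179433 ]
```

View pics/w10d.png

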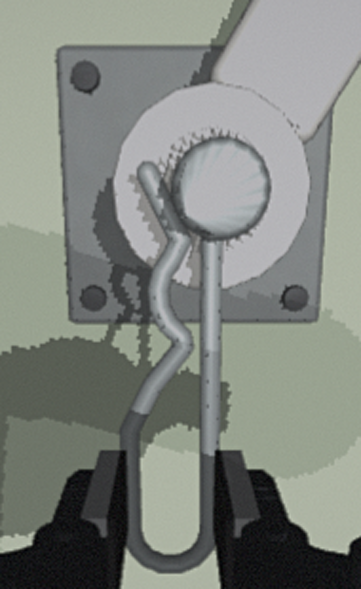

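>>> drive_tool([
  [[0.0015,0,0],0],
  [[0.0015,0,0],0],
  [[0.001,0,0],0],
  [[0,0,0],0],
])

```text
clock: 21.75
position: [522.1, -140.8, 151.5]
ee_rot: [0.989, 0.15, -0.003, -0.001]
contact_force: [-6.1, 1.0, -0.8]
gripper_width: 21.5
```

>>> drive_tool([
  [[0.001,0,0],0],
  [[0.001,0,0],0],
  [[0.001,0,0],0],
  [[0,0,0],0],
])

```text
clock: 22.25
position: [525.7, -139.7, 151.7]
ee_rot: [0.989, 0.15, -0.002, -0.001]
contact_force: [-5.5, 1.6, -1.3]
gripper_width: 21.3
```

>>> drive_tool([
  [[0.001,0,0],0],
  [[0.001,0,0],0],
  [[0,0,0],0],
])

```text
clock: 22.62
position: [526.8, -139.3, 151.5]
ee_rot: [0.989, 0.15, -0.003, -0.001]
contact_force: [-6.6, 1.3, -0.0]
gripper_width: 21.7
```

>>> drive_tool([
  [[0.001,0,0],0],
  [[0.001,0,0],0],
  [[0.001,0,0],0],
  [[0,0,0],0],
])

```text
clock: 23.12
position: [530.3, -138.2, 151.6]
ee_rot: [0.989, 0.15, -0.002, -0.001]
contact_force: [-4.2, 2.7, -0.5]
gripper_width: 21.6
```

Run:
```python
from h import *
snap('wrist','w11'); s=arm.read_state(); print(s['clock'],s['position'],s['ee_rot'],s['contact_force'],s['wrist_torque'])
crop('w11',230,0,420,310,1.9,'w11d')
```

```text
23.175 [ 530.49647954 -138.1983759   151.63786075] [ 9.88735495e-01  1.49664116e-01 -1.58283207e-03 -5.18509495e-04] [-4.61534266  1.81435502 -1.1814926 ] [0.73204899 1.41843315 0.16510319]
```

View pics/w11d.png

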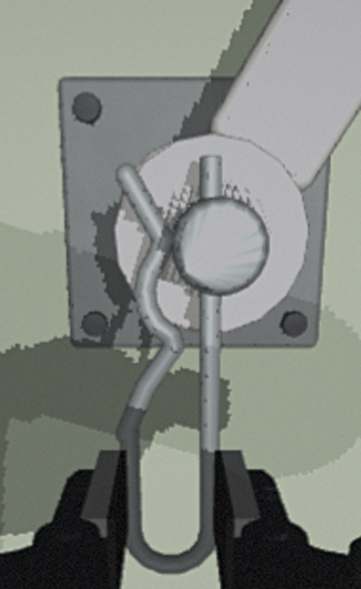

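>>> drive_tool([
  [[0.001,0,0],0],
  [[0.001,0,0],0],
  [[0.001,0,0],0],
  [[0,0,0],0],
])

```text
clock: 23.68
position: [536.1, -136.9, 152.6]
ee_rot: [0.989, 0.15, 0.002, -0.0]
contact_force: [0.1, 5.0, -1.5]
gripper_width: 21.4
```

>>> drive_tool([
  [[0.001,0,0],0],
  [[0.001,0,0],0],
  [[0.001,0,0],0],
  [[0,0,0],0],
])

```text
clock: 24.18
position: [537.8, -136.6, 152.4]
ee_rot: [0.989, 0.15, 0.0, 0.0]
contact_force: [-0.4, 4.3, -0.7]
gripper_width: 21.6
```

>>> drive_tool([
  [[0.001,0,0],0],
  [[0.001,0,0],0],
  [[0,0,0],0],
])

```text
clock: 24.55
position: [540.1, -136.1, 152.5]
ee_rot: [0.989, 0.15, 0.001, 0.0]
contact_force: [-0.0, 4.1, -0.2]
gripper_width: 21.6
```

Run:
```python
from h import *
snap('wrist','w12'); s=arm.read_state(); print(s['clock'],s['position'],s['ee_rot'],s['contact_force'],s['wrist_torque'])
crop('w12',230,0,420,310,1.9,'w12d')
```

```text
24.6 [ 540.07965807 -136.10273014  152.51878122] [9.88714159e-01 1.49812396e-01 7.18420439e-04 2.05588207e-04] [-0.33968696  3.80475698 -0.91163386] [1.05621019 0.08081551 0.25987043]
```

View pics/w12d.png

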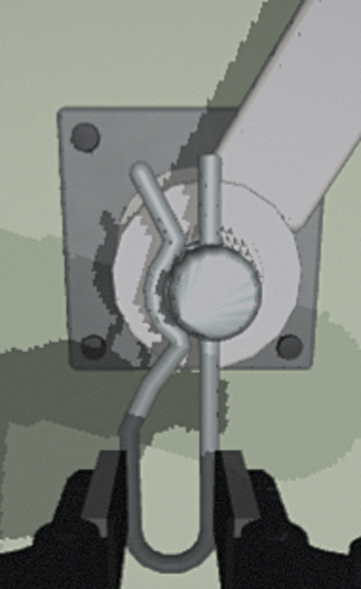

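Run:
```python
from fit import *
crop('w12',285,70,395,190,6,'w12e')
```

```text
(no output)
```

View pics/w12e.png

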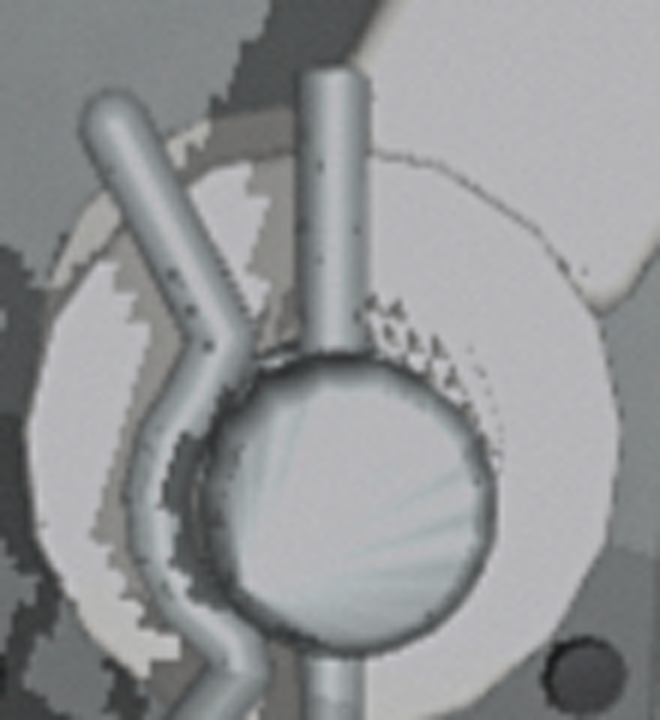

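Run:
```python
from fit import *
h=0.3007;u=np.array([np.cos(h),np.sin(h)]);n=np.array([-u[1],u[0]])
c=lambda x,y:(285+x/6,70+y/6)
O=np.array([593,-131.2])
for nm,p,z in (('tip',c(334,68),130.),('top',c(353,507),144.5),('hubL',c(25,440),114),('hubR',c(620,440),114),('hubF',c(352,733),114),('hubB',c(330,152),114),('thr',c(215,345),128),('thr2',c(235,655),128),('legbelow',c(333,690),128)):
  X=onz('w12',p,z)[:2]-O; print(nm,'along',(X@u).round(2),'lat',(X@n).round(2))
```

```text
tip along 28.42 lat 0.92
top along 0.41 lat 0.1
hubL along 1.24 lat 24.28
hubR along 1.22 lat -23.67
hubF along -23.24 lat -2.59
hubB along 23.35 lat 0.1
thr along 9.68 lat 9.06
thr2 along -13.3 lat 7.51
legbelow along -16.03 lat 0.05
```

>>> drive_tool([
  [[0.0005,-0.0005,0],0],
  [[0.0005,0,0],0],
  [[0,0,0],0],
])

```text
clock: 24.98
position: [540.3, -135.4, 152.4]
ee_rot: [0.989, 0.15, 0.0, 0.0]
contact_force: [-0.2, 2.6, -0.1]
gripper_width: 21.6
```

>>> drive_tool([
  [[0.0005,0,0],0],
  [[0,0,0],0],
])

```text
clock: 25.22
position: [540.9, -135.2, 152.4]
ee_rot: [0.989, 0.15, 0.0, 0.0]
contact_force: [-0.0, 2.3, -0.2]
gripper_width: 21.4
```

>>> drive_tool([
  [[0.0005,0,0],0],
  [[0,0,0],0],
])

```text
clock: 25.48
position: [541.4, -135.0, 152.4]
ee_rot: [0.989, 0.15, 0.0, 0.0]
contact_force: [-1.3, 2.2, -0.6]
gripper_width: 21.8
```

>>> drive_tool([
  [[0.0005,0,0],0],
  [[0,0,0],0],
])

```text
clock: 25.72
position: [541.5, -134.9, 152.3]
ee_rot: [0.989, 0.15, -0.0, 0.0]
contact_force: [-1.2, 1.3, -1.1]
gripper_width: 21.8
```

Run:
```python
from h import *
snap('wrist','w13'); s=arm.read_state(); print(s['clock'],s['position'],s['ee_rot'],s['contact_force'],s['wrist_torque'])
crop('w13',285,70,395,190,6,'w13e')
```

```text
25.775 [ 541.51178606 -134.93360369  152.27182035] [ 9.88730955e-01  1.49703180e-01 -2.36675978e-04  2.66143250e-05] [-1.31868205  0.7587946  -0.03782703] [0.37753086 0.34554823 0.09676165]
```

View pics/w13e.png

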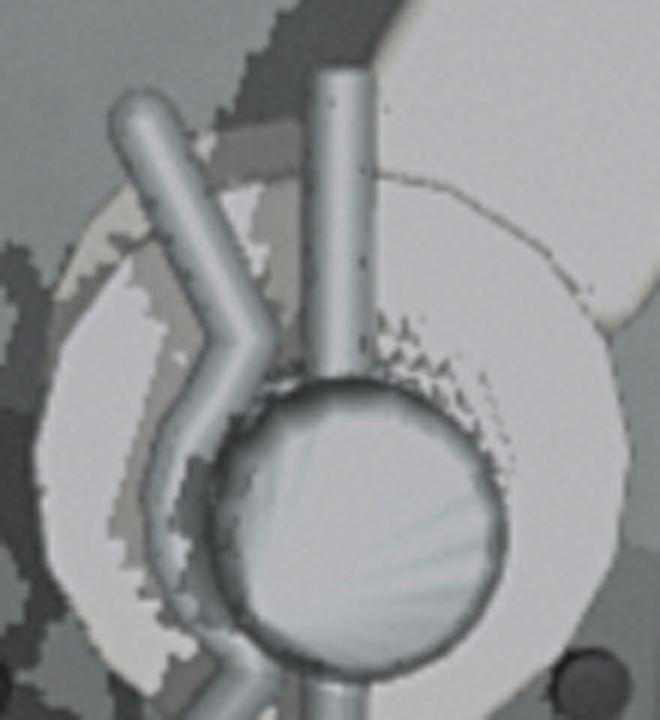

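Run:
```python
from fit import *
h=0.3007;u=np.array([np.cos(h),np.sin(h)]);n=np.array([-u[1],u[0]])
c=lambda x,y:(285+x/6,70+y/6)
O=np.array([593,-131.2])
for nm,p,z in (('tip',c(342,68),130.),('tip',c(342,68),128.),('top',c(360,530),144.5),('hubB',c(340,172),114),('thr',c(240,345),128),('thr2',c(245,665),128)):
  X=onz('w13',p,z)[:2]-O; print(nm,'along',(X@u).round(2),'lat',(X@n).round(2))
```

```text
tip along 30.05 lat 1.1
tip along 30.18 lat 0.96
top along 0.64 lat 0.33
hubB along 23.5 lat 0.03
thr along 11.36 lat 7.96
thr2 along -12.35 lat 7.47
```

>>> drive_tool([
  [[0.0005,-0.0002,0],0],
  [[0,0,0],0],
  [[0,0,0],0],
])

```text
clock: 26.15
position: [541.8, -134.6, 152.2]
ee_rot: [0.989, 0.15, -0.0, 0.0]
contact_force: [-1.9, -1.0, -0.1]
gripper_width: 21.7
```

>>> drive_tool([
  [[0,0,0],0],
  [[0,0,0],0],
  [[0,0,0],0],
  [[0,0,0],0],
], fingers=0.1)

```text
clock: 26.65
position: [542.4, -134.5, 152.5]
ee_rot: [0.989, 0.15, 0.0, 0.0]
contact_force: [-0.2, -0.3, 0.5]
gripper_width: 38.0
```

Run:
```python
from h import *
snap('wrist','w14'); s=arm.read_state(); print(s['clock'],s['position'],s['contact_force'],s['gripper_width'])
crop('w14',230,60,420,310,2.4,'w14d')
```

```text
26.7 [ 542.28158576 -134.43907969  152.4126653 ] [ 0.79097598 -0.22295843 -0.06234329] 38.46632056481328
```

View pics/w14d.png

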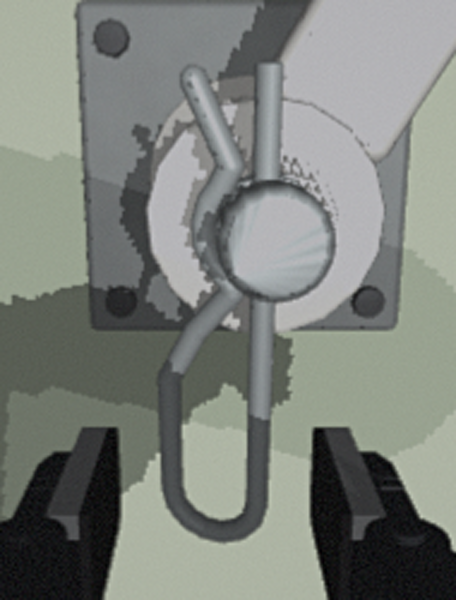

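>>> drive_tool([
  [[0,0,-0.005],0],
  [[0,0,-0.015],0],
  [[0,0,-0.025],0],
  [[0,0,-0.03],0],
  [[-0.03,0,-0.02],0],
  [[-0.03,0,0],0],
  [[0,0,0],0],
  [[0,0,0],0],
])

```text
clock: 27.7
position: [485.4, -152.3, 248.2]
ee_rot: [0.989, 0.15, 0.001, 0.0]
contact_force: [-1.1, -0.4, -0.2]
gripper_width: 38.4
```

Run:
```python
from h import *
snap('wrist','w15'); snap('scene','s15'); s=arm.read_state(); print(s['clock'],s['position'],s['contact_force'],s['gripper_width'])
crop('w15',250,0,420,150,5,'w15d'); crop('s15',220,130,320,210,7,'s15d')
h=0.3007;u=np.array([np.cos(h),np.sin(h)]);n=np.array([-u[1],u[0]])
```

```text
27.8 [ 485.56812844 -152.08619668  247.52598127] [-0.05335345 -0.53114154  0.59407498] 38.62968660480019
```

View pics/w15d.png

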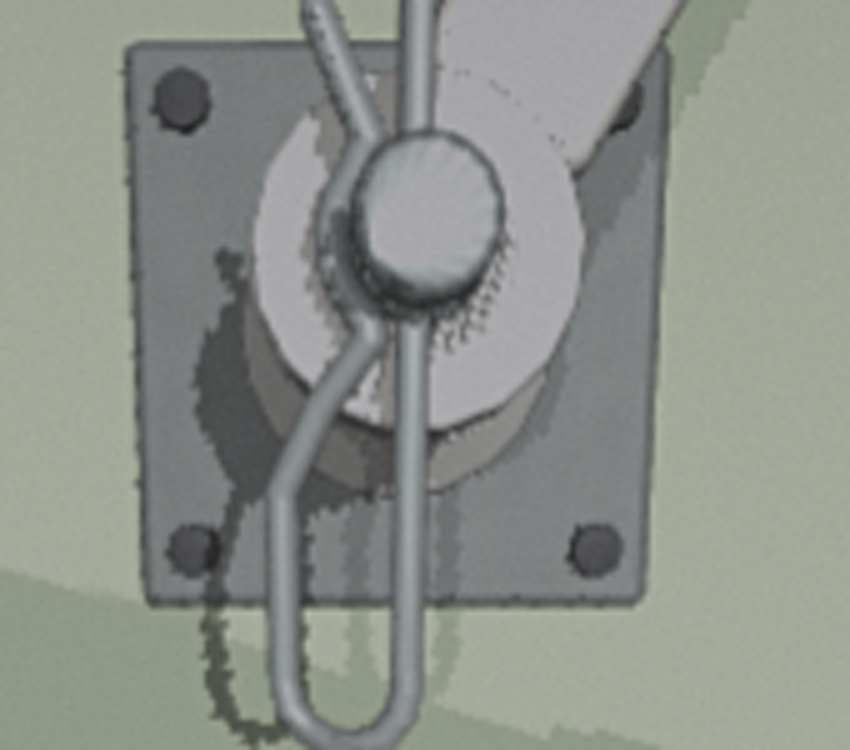

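View pics/s15d.png

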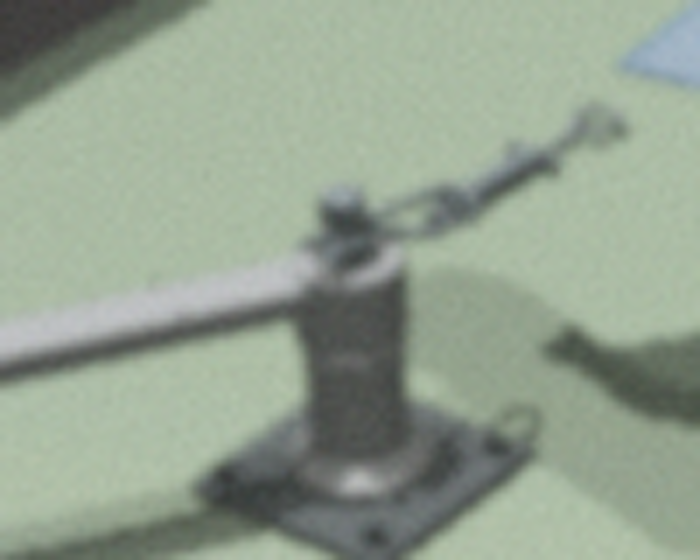

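Run:
```python
from fit import *
crop('w15',250,0,420,170,4,'w15f')
h=0.3007;u=np.array([np.cos(h),np.sin(h)]);n=np.array([-u[1],u[0]]);O=np.array([593,-131.2])
c=lambda x,y:(250+x/5,y/5)
for nm,p,z in (('top',c(430,208),144.5),('hubL',c(253,250),114),('hubR',c(583,250),114),('hubF',c(415,433),114),('loopend',c(352,751),127.5),('thrF',c(378,125),128),('thrR',c(372,335),128)):
  X=onz('w15',p,z)[:2]-O; print(nm,'along',(X@u).round(2),'lat',(X@n).round(2))
```

```text
top along 0.26 lat -0.14
hubL along -0.0 lat 23.84
hubR along -0.02 lat -23.79
hubF along -24.95 lat 0.16
loopend along -70.33 lat 9.55
thrF along 13.19 lat 6.16
thrR along -12.87 lat 6.84
```

View pics/w15f.png

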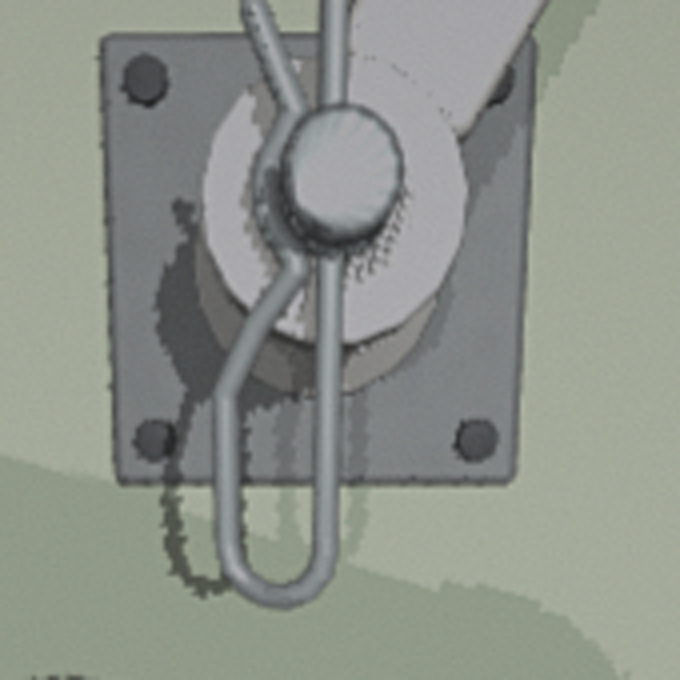

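>>> drive_tool([
  [[0.02,0,0],0],
  [[0.03,0,0],0],
  [[0.02,0,0],0],
  [[0,0,0],0],
  [[0,0,0],0],
])

```text
clock: 28.42
position: [551.8, -131.3, 246.7]
ee_rot: [0.989, 0.15, -0.001, -0.0]
contact_force: [0.6, -0.7, 0.6]
gripper_width: 38.7
```

Run:
```python
from h import *
snap('wrist','w16');snap('top','t16'); s=arm.read_state(); print(s['clock'],s['position'],s['contact_force'],s['gripper_width'])
crop('w16',250,40,410,240,3.9,'w16d')
```

```text
28.525 [ 551.36663894 -131.54798828  247.22293576] [-0.05617342  0.55692868  0.60256446] 38.39430203219492
```

View pics/w16d.png

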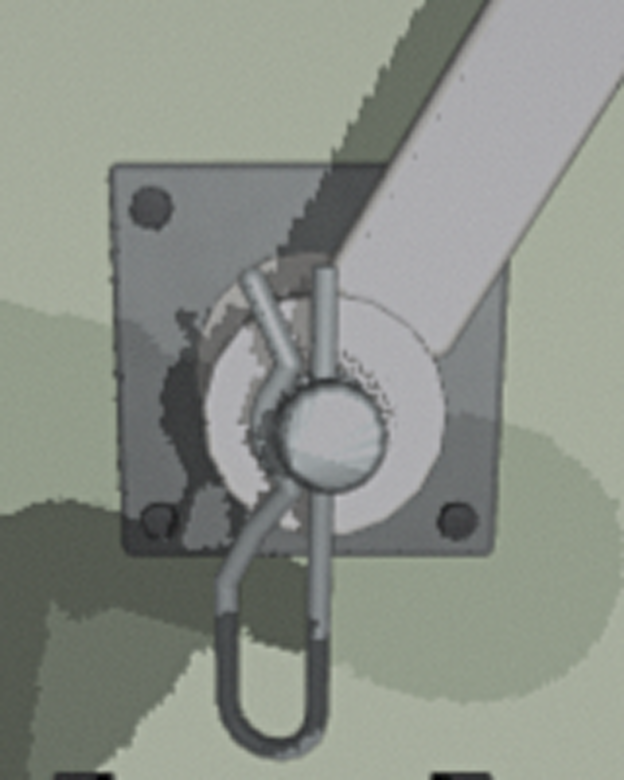

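View pics/t16.png

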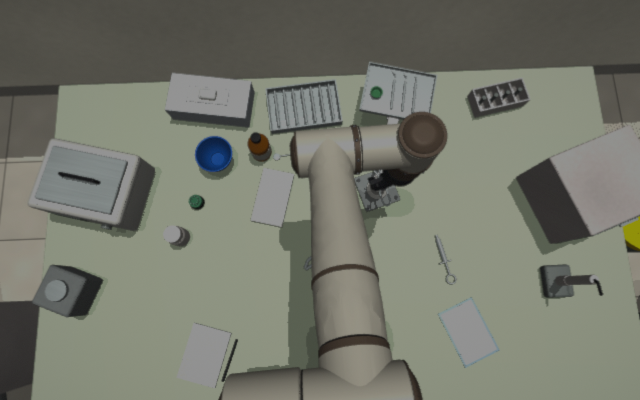

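Run:
```python
from fit import *
h=0.3007;u=np.array([np.cos(h),np.sin(h)]);n=np.array([-u[1],u[0]]);O=np.array([593,-131.2])
c=lambda x,y:(250+x/3.9,40+y/3.9)
for nm,p,z in (('tip',c(325,267),128),('end',c(274,760),128),('top',c(333,436),144.5),('hubL',c(205,410),114),('hubR',c(445,410),114),('hubF',c(327,534),114),('hubB',c(327,292),114),('plateF',c(310,555),8),('plateB',c(250,164),8),('thrF',c(291,367),128),('thrR',c(291,485),128)):
  X=onz('w16',p,z)[:2]-O; print(nm,'along',(X@u).round(2),'lat',(X@n).round(2))
```

```text
tip along 28.86 lat 0.94
end along -67.99 lat 10.13
top along 0.47 lat -0.13
hubL along 1.23 lat 23.9
hubR along 1.23 lat -23.88
hubF along -24.02 lat -0.72
hubB along 23.99 lat -0.1
plateF along -54.14 lat -0.74
plateB along 53.81 lat 16.36
thrF along 10.93 lat 7.04
thrR along -11.29 lat 6.94
```

```bash
python3 - <<'E'
from fit import *
c16=lambda x,y:(250+x/3.9,40+y/3.9); c15=lambda x,y:(250+x/4,y/4)
h=0.3007;u=np.array([np.cos(h),np.sin(h)]);n=np.array([-u[1],u[0]])
obs=[('w16',[c16(325,267),c16(274,760),c16(228,680),c16(317,680)],[445/1,0]),('w15',[None,c15(283,608),c15(229,500),c15(327,500)],0)]
for f in('w16','w15'):
  d=np.load('pics/'+f+'.npz'); print(f,'cam',-d['R'].T@d['t'].ravel())
axis=np.array([593.,-131.2])
for pit in (0,.05,.1,.15,.2,.3):
  for yaw in (0.0,):
    R=Ro.from_euler('ZY',[h+yaw,-pit]).as_matrix()   # +pit: tip up
    M=np.array([[30.5,0,0],[-74.5,10,0],[-50,20,0],[-50,0,0]])
    X=(R@M.T).T+np.array([*axis,128])
    print(pit,'w16',proj('w16',X).round(1).tolist(),'w15',proj('w15',X).round(1)[1:].tolist(),'s15',proj('s15',X).round(1).tolist())
print('obs16',[np.round(p,1) for p in obs[0][1]],'obs15',[np.round(p,1) for p in obs[1][1][1:]])
print('spig proj s15',proj('s15',[[593,-131.2,144.5],[593,-131.2,114]]))
E
python3 - <<'E'
import sys; sys.path.insert(0,'.')
E
python3 -c "
from h import crop
crop('s15',255,140,305,180,14,'s15g')"
```

```text
w16 cam [ 620.51569454 -111.26823349  363.99766883]
w15 cam [ 553.73637197 -132.24124554  365.75909056]
0 w16 [[334.7, 106.1], [320.4, 242.4], [307.6, 213.5], [333.3, 213.5]] w15 [[319.8, 155.9], [306.0, 122.2], [333.6, 122.2]] s15 [[261.7, 166.3], [286.8, 152.7], [284.4, 156.9], [279.2, 155.0]]
0.05 w16 [[334.8, 106.1], [320.4, 240.4], [307.7, 212.3], [333.2, 212.3]] w15 [[319.8, 155.0], [306.1, 121.9], [333.5, 121.9]] s15 [[261.6, 165.8], [286.9, 153.8], [284.4, 157.6], [279.2, 155.8]]
0.1 w16 [[334.9, 106.3], [320.4, 238.2], [307.8, 211.1], [333.0, 211.1]] w15 [[319.8, 153.9], [306.3, 121.5], [333.3, 121.5]] s15 [[261.6, 165.3], [286.9, 154.9], [284.4, 158.3], [279.2, 156.5]]
0.15 w16 [[335.0, 106.6], [320.4, 235.9], [307.9, 209.7], [332.9, 209.7]] w15 [[319.8, 152.6], [306.4, 120.9], [333.2, 120.9]] s15 [[261.6, 164.9], [286.8, 156.0], [284.4, 159.1], [279.2, 157.3]]
0.2 w16 [[335.1, 107.0], [320.4, 233.5], [308.0, 208.2], [332.8, 208.3]] w15 [[319.8, 151.1], [306.5, 120.1], [333.1, 120.1]] s15 [[261.6, 164.4], [286.7, 157.1], [284.4, 159.9], [279.2, 158.0]]
0.3 w16 [[335.3, 108.2], [320.3, 228.3], [308.2, 205.0], [332.6, 205.0]] w15 [[319.7, 147.6], [306.7, 118.2], [332.8, 118.1]] s15 [[261.7, 163.4], [286.5, 159.4], [284.2, 161.4], [279.0, 159.6]]
obs16 [array([333.3, 108.5]), array([320.3, 234.9]), array([308.5, 214.4]), array([331.3, 214.4])] obs15 [array([320.8, 152. ]), array([307.2, 125. ]), array([331.8, 125. ])]
spig proj s15 [[268.08950732 156.98414508]
 [268.8322208  166.00460826]]
```

View pics/s15g.png

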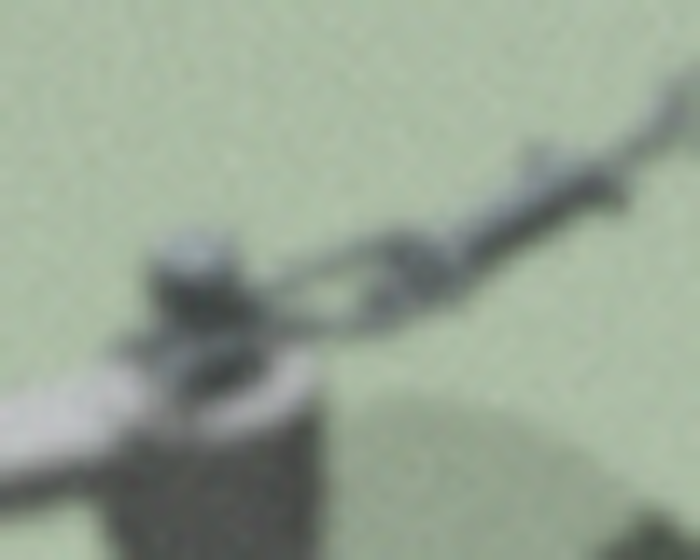

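Run:
```python
from fit import *
c16=lambda x,y:(250+x/3.9,40+y/3.9); c15=lambda x,y:(250+x/4,y/4); c14=lambda x,y:(230+x/2.4,60+y/2.4)
h=0.3;ax=np.array([593.,-131.2])
u=np.array([np.cos(h),np.sin(h)]);n=np.array([-u[1],u[0]])
O=[('w16',c16(325,267),c16(274,760),[c16(228,680),c16(228,620)],[c16(317,680),c16(320,600)],c16(289,367)),
   ('w15',None,c15(283,608),[c15(229,500),c15(227,420)],[c15(327,500),c15(329,400)],c15(297,103)),
   ('w14',c14(269,63),c14(221,541),[c14(171,450),c14(170,400)],[c14(258,450),c14(260,380)],c14(231,160))]
top={'w16':c16(333,436),'w15':c15(344,167),'w14':c14(276,241)}
def run(sub):
  def res(p,full=False):
    s,l,z,yaw,pit,rol=p
    R=Ro.from_euler('ZYX',[h+yaw,-pit,rol]).as_matrix(); T=np.array([*(ax+s*u+l*n),128+z])
    r=[]
    for i,(f,tip,end,L,Rr,th) in enumerate(O):
      if i not in sub: continue
      # image shift so the measured spigot top matches projection of axis top
      sh=np.array(top[f])-proj(f,[[*ax,144.5]])[0]
      M=np.array([[30.5,0,0],[-74.5,10,0],[-60,20,0],[-36,20,0],[-60,0,0],[-30,0,0],[12.3,6.6,0]],float)
      q=proj(f,(R@M.T).T+T)+sh
      li=lambda a,b,v:a[0]+(b[0]-a[0])*(v-a[1])/(b[1]-a[1])
      if tip is not None: r+=list(q[0]-tip)
      r+=list(q[1]-end)
      r+=[li(q[2],q[3],o[1])-o[0] for o in L]+[li(q[4],q[5],o[1])-o[0] for o in Rr]
    return np.array(r+[z])
  for r0 in(.3,-.3):
    o=least_squares(res,[0,0,0,0,.1,r0],loss='soft_l1'); print(sub,o.x.round(3),o.cost.round(2),o.fun.round(1))
run([0,1]);run([2]);run([0,1,2]); run([0])
```

```text
[0, 1] [-0.991  1.232  0.078  0.007  0.242  0.39 ] 0.67 [-0.  -0.2  0.2 -0.4  0.3 -0.1  0.3 -0.1 -0.8  0.5  0.   0.   0.1 -0.
  0.1]
[0, 1] [-1.511  1.25   0.089  0.006  0.16  -0.343] 1.11 [-0.2 -0.2 -0.1 -0.5  0.3 -0.   0.5 -0.  -1.2  0.7 -0.   0.1  0.2  0.
  0.1]
[2] [-1.446  0.821  0.045  0.013  0.241  0.403] 0.91 [-0.2  0.  -1.3 -0.   0.5 -0.   0.4  0.2  0. ]
[2] [-1.861  0.795  0.016  0.008  0.152 -0.323] 1.97 [-0.3  0.  -2.4 -0.   0.3  0.   0.6  0.4  0. ]
[0, 1, 2] [-1.304  0.963  0.086  0.008  0.241  0.395] 3.92 [ 0.3  0.3  0.7  0.1  0.8  0.4  0.7  0.3 -0.4  1.   0.5  0.5  0.5  0.4
 -0.2 -0.4 -2.3 -0.3 -0.3 -0.8 -0.3 -0.3  0.1]
[0, 1, 2] [-1.747  0.967  0.151  0.005  0.153 -0.34 ] 4.36 [ 0.3  0.1  0.2  0.2  0.5  0.2  0.8  0.3 -0.9  1.3  0.2  0.3  0.6  0.4
 -0.5 -0.3 -3.  -0.4 -0.1 -0.3 -0.  -0.1  0.2]
[0] [-1.13   1.229 -0.003  0.004  0.238  0.394] 0.07 [ 0.1 -0.   0.   0.   0.2 -0.2  0.1 -0.2 -0. ]
[0] [-1.683  1.226  0.     0.002  0.152 -0.353] 0.12 [-0.   0.  -0.3 -0.   0.2 -0.1  0.3 -0.1  0. ]
```

Run:
```python
from h import *
s=arm.read_state(); print(s['clock'],s['contact_force']); print(arm.job_done())
```

```text
28.525 [-0.05617342  0.55692868  0.60256446]
the job is handed in; nothing more can be done
None
```

The hub is pressed home, the clip is through the cross hole and snapped over the spigot, and the job is handed in at about 28.5 s. The clip is not level, though: since I let go, its loop end hangs down.

- **Hub:** I pressed on the bar until it stopped dead with the bar top at about 112 mm. It held there up to 20 N.
- **Hole height:** I felt the spigot's top at about 144.5 mm, which is 8.5 mm above its lowest place. That puts the cross hole at about 128 mm.
- **Clip:** I took the steel clip from the slab. The leg entered the hole with under 2 N, and the push peaked at about 7 N and fell off at the snap. I stopped when a firm resistance of about 2 N returned, then released and backed away.

**Last checks:**
- **Hold and clearance:** The wavy leg lies round the spigot with its two throats even on both sides. The robot touches nothing. The bystanders still in view of the top picture have not moved, but the arm hid some of the others.
- **Seat depth:** The measurements disagree slightly. The arm's own travel puts the clip at its seat within about 0.5 mm, while the pictures suggest about 1 mm short.
- **Clip angle:** The loop end hangs by roughly 0.15–0.25 rad, and the clip is rolled by about 0.4 rad about its straight leg. That is more than the hole's clearance should allow, so I only roughly trust those angles. I left it as it was rather than push on the clip again.

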